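# Seat the drain pump's cover and switch it back on

### The job

Put the drain pump back in service: swing the four red-handled lever nuts on its cover clockwise, each in one go by about half a turn until it comes up snug (feel for it and do not force it past that, or the gasket is crushed), in cross order: any nut first, then the one diagonally opposite, then the other two. Once the cover is evenly down, push the yellow-tipped toggle beside the pump all the way over to on, let go, and leave the mug, hammer and carabiner where they are.

Things in the scene. Friction and masses are not known exactly. Their poses are not given: they have to be found in the camera images.
- pump: drain pump bolted to the shelf: green housing 190 x 190 mm on a 215 mm square foot. A rim round the plate ends at z = 66 mm. Origin: centre of its underside, on the shelf; z up. Its four studs stand at (x, y) = +-65 mm in this frame. Past first snug a nut's resistance climbs softly by 3 N m per rad (1.3 N at the post per degree): stop at 7 to 13 N at the post; beyond 19 N (0.75 N m, 15 degrees past) the gasket is crushed. Let go, a snug nut eases back to first snug.
- plate: the pump's aluminium cover plate, 172 x 172 x 10 mm, its middle boss up to 24 mm above its underside. Origin: centre of its underside, which is 58 mm above the shelf when seated; at the start a spring lifts it some 3 mm, a little crooked, against the nuts, which press it down; z is its normal. It rests on a rubber gasket.
- nut_a: lever nut A (stud at pump x, y = +65, +65 mm; diagonally opposite C): origin on its axis at the hub's underside, 68 mm above the shelf at first snug. Hub 26 mm wide, collar 34 mm, 25 mm tall. Turned clockwise seen from above it tightens and goes down 6 mm a turn. Turns with the lever (its x axis). Snug 130 to 230 degrees from the start, each nut different: can only be felt.
- handle_a (a point): middle of nut A's red upright handle: smooth round post, 14 mm diameter, 38 mm tall, 40 mm out from the nut's axis; the steel lever arm's top face is 19 mm below this point. 113 mm above the shelf at first snug. Swung along a 40 mm circle; the post spins freely on its own pin. Resists with 3 N at the post until snug and stays where it is left.
- gasket_pt_a (a point): point on the rubber gasket at stud A, under the plate and out of sight; 58 mm above the shelf when relaxed. Past first snug it sinks 0.05 mm per degree that nut A is turned on; crushed for good beyond 0.8 mm. It springs back when the nut is let go.
- nut_b: lever nut B (stud at pump x, y = +65, -65 mm; diagonally opposite D): origin on its axis at the hub's underside, 68 mm above the shelf at first snug. Hub 26 mm wide, collar 34 mm, 25 mm tall. Turned clockwise seen from above it tightens and goes down 6 mm a turn. Turns with the lever (its x axis). Snug 130 to 230 degrees from the start, each nut different: can only be felt.
- handle_b (a point): middle of nut B's red upright handle: smooth round post, 14 mm diameter, 38 mm tall, 40 mm out from the nut's axis; the steel lever arm's top face is 19 mm below this point. 113 mm above the shelf at first snug. Swung along a 40 mm circle; the post spins freely on its own pin. Resists with 3 N at the post until snug and stays where it is left.
- gasket_pt_b (a point): point on the rubber gasket at stud B, under the plate and out of sight; 58 mm above the shelf when relaxed. Past first snug it sinks 0.05 mm per degree that nut B is turned on; crushed for good beyond 0.8 mm. It springs back when the nut is let go.
- nut_c: lever nut C (stud at pump x, y = -65, -65 mm; diagonally opposite A): origin on its axis at the hub's underside, 68 mm above the shelf at first snug. Hub 26 mm wide, collar 34 mm, 25 mm tall. Turned clockwise seen from above it tightens and goes down 6 mm a turn. Turns with the lever (its x axis). Snug 130 to 230 degrees from the start, each nut different: can only be felt.
- handle_c (a point): middle of nut C's red upright handle: smooth round post, 14 mm diameter, 38 mm tall, 40 mm out from the nut's axis; the steel lever arm's top face is 19 mm below this point. 113 mm above the shelf at first snug. Swung along a 40 mm circle; the post spins freely on its own pin. Resists with 3 N at the post until snug and stays where it is left.
- gasket_pt_c (a point): point on the rubber gasket at stud C, under the plate and out of sight; 58 mm above the shelf when relaxed. Past first snug it sinks 0.05 mm per degree that nut C is turned on; crushed for good beyond 0.8 mm. It springs back when the nut is let go.
- nut_d: lever nut D (stud at pump x, y = -65, +65 mm; diagonally opposite B): origin on its axis at the hub's underside, 68 mm above the shelf at first snug. Hub 26 mm wide, collar 34 mm, 25 mm tall. Turned clockwise seen from above it tightens and goes down 6 mm a turn. Turns with the lever (its x axis). Snug 130 to 230 degrees from the start, each nut different: can only be felt.
- handle_d (a point): middle of nut D's red upright handle: smooth round post, 14 mm diameter, 38 mm tall, 40 mm out from the nut's axis; the steel lever arm's top face is 19 mm below this point. 113 mm above the shelf at first snug. Swung along a 40 mm circle; the post spins freely on its own pin. Resists with 3 N at the post until snug and stays where it is left.
- gasket_pt_d (a point): point on the rubber gasket at stud D, under the plate and out of sight; 58 mm above the shelf when relaxed. Past first snug it sinks 0.05 mm per degree that nut D is turned on; crushed for good beyond 0.8 mm. It springs back when the nut is let go.
- switch (a joint): the pump's toggle switch: 0 rad = off (leans to the -x side of its box), 1.0 rad = on (leans to the +x side); moves with about 1 N at its ball and stays where it is left; on from 0.8 rad
- switch_tip (a point): centre of the yellow 26 mm ball at the end of the toggle's 10 mm steel stem, 80 mm from the toggle's pivot. Off or on, it is 92 mm above the shelf and 38 mm to one side of the pivot; 102 mm when the stem is upright.
- switch_base: grey switch box 70 x 50 x 25 mm, fixed to the shelf. Origin: centre of its underside; the toggle's pivot is 22 mm straight above it; the toggle swings from its -x to its +x side.
- mug: white ceramic mug of drywall screws, 82 mm wide, 95 mm tall, handle to its +y; origin at the centre of its underside; stands loose; leave alone
- hammer: hammer with steel head and wooden handle, 280 mm long lying along its x axis; origin at the middle of its underside; leave alone
- carabiner: black carabiner 90 x 50 x 10 mm lying flat; origin at the centre of its underside; leave alone

How it is judged:
By the outcome, as a careful person would: the job done as asked, in the order asked, and still so for the second after the job is handed in, with the robot touching nothing.
It also fails if it takes over 72 s, if anything falls off the work surface, if the arm or the gripper's body presses on something with over 40 N, if the wrist force passes 120 N, or if a joint passes its speed limit or range.

### The arm

A 6-joint arm with a two-finger parallel gripper is mounted at the origin on the work surface. World frame = base frame: x ahead of the robot, y to its left, z up, the work surface at z = 0. Lengths are in m, angles in rad, forces in N, time in s.
With the tool pointing down it reaches from about 0.325 to 0.75 m from the base axis. Payload 7.6 kg.
Tool frame: the origin (TCP) lies on the centre line of the jaws, within the pads' length; the fingertips stand 17 mm ahead of it and the grasp point (between the pads) lies 2 mm behind it; z points along the fingers, y is the direction in which the jaws open and shut (so a half turn about z gives the same grasp; the last joint's range is limited). The gripper opens to 85 mm and grips with 20 to 120 N. Pads are 22 mm wide; open, the fingers measure 114 mm over their backs; the gripper's body (76 mm by 85 mm) begins 54 mm behind the grasp point. The pads swing forward as they close: fully open they stand 13 mm farther back than shut.
Start: joints at [1.17, 0.052, 1.401, -0, 1.689, -0.07], TCP at [0.171, 0.497, 0.248] pointing down, gripper open.
Joint ranges: [-2.9, 2.9], [-0.91, 2.17], [0.12, 2.37], [-1.06, 4.2], [0.26, 2.73], [-2.93, 2.93]. Speed limits (rad/s): [2.57, 2.57, 3.01, 3.14, 3.14, 3.14].

### API

Orientations are given as a unit quaternion [w, x, y, z].
In Python, from workcell import get_state, get_image, camera_model, job_done gives the robot as it stands.
- The arm moves only by the tool move_arm, never from a script. Its argument "rows" is a list that holds one entry, the list of rows, each a list of 6 numbers: the shift along the tool's x, y, z in m, then the turn, a rotation vector about the tool's x, y, z in degrees. A call has exactly 5 rows; each row shifts and turns the commanded pose from where the row before left it, along the tool's axes as they then stand; what a row does not reach is not made up. A row lasts 1/8 s, in which the tool goes at most 62.5 mm and 10.7 degrees, less where a joint would pass 70% of its speed; a pose out of reach is approached as far as the arm can. A call is refused whole if a number of a shift passes 0.0625 or a number of a turn 10.7, either way. A call with a gripper value outside its range is refused whole. "fingers" is the finger opening in m, from 0 to 0.0854, set as the call begins (left out, the last holds). The fingers move at their own pace and stop on an object; "force" is the grip in N (left out, the last holds). Time passes only in rows, so rows that do not move let the fingers close, or fill a call up. It gives the time, the measured TCP pose, the force and the opening at its end, in the units of the state.
- get_state(): the state, without advancing time (a new reading comes with each control period).
- get_image(name): name is "side" or "top" or "wrist"; returns the picture (400x640x3 uint8, red, green, blue); there is no depth.
- camera_model(name): a dict with "camera_matrix" (3x3 intrinsics, pixels), "dist" ([k1, k2, p1, p2, k3] as OpenCV has them; the pictures are not rectified), "xyz" and "rotation" of the camera in the world. Camera axes: x right, y down, z forward; pixel columns grow to the right and rows downward; lengths in m; the calibration is good to about 2 mm. A picture is of the moment at which its call begins: read the wrist's pose just before it. camera_model takes no time and is no camera call; for the wrist camera it gives the pose at the moment of the call.
- job_done(): hands the job in, once; it reports no verdict.
The state is a dict: "clock": time; "joint_positions": joint angles; "qd": joint speeds; "tau": joint torques, N m; "tool_pos": TCP position; "tcp_rot": TCP orientation; "force": force on the tool from outside, world axes, zero at the start; "torque": the same for the moment, N m; "finger_gap": finger opening in m.
Only numpy, scipy, OpenCV 4.12 (cv2) and the standard library are available. Lean on these libraries where they do the work, as an engineer would, in place of code of your own. Each camera call takes 0.05 s, during which the arm holds its last target.

## Working session

There is one attempt and no reset: what is moved stays moved. The work goes in short steps, Python scripts to look and compute and a tool call to move; the robot and the scene stay as the last step left them, time stands still between calls to the robot, and variables do not carry over. Pictures are saved under pics/ and viewed, and the job is handed in when it is done.

Besides the shell and the picture viewer there is one more tool, called after ">>>" as name(argument=value, ...), one argument or row to a line, values as JSON. move_arm: Moves the arm, as the interface text tells. Its arguments: {"type":"object","properties":{"rows":{"type":"array"},"fingers":{"type":"number"},"force":{"type":"number"}},"required":["rows"]}

```bash
ls; mkdir -p pics; python3 - <<'E'
from workcell import *
import cv2
s=get_state(); print(s)
for n in ("top","side","wrist"):
    im=get_image(n); cv2.imwrite(f"pics/{n}0.png",im[:,:,::-1])
    print(n,camera_model(n))
E
```

```text
pics
{'clock': 0.0, 'joint_positions': array([ 1.16970229e+00,  5.28156088e-02,  1.40176932e+00,  4.50463578e-06,
        1.68862393e+00, -7.03007749e-02]), 'qd': array([ 0.00165119,  0.00162556,  0.00133167,  0.00047173, -0.00052922,
        0.00176703]), 'tau': array([ 3.36376988e-04, -3.81666434e+01, -3.60189807e+01,  5.21867537e-05,
        6.07870898e-03, -1.37929169e-05]), 'tool_pos': array([0.1703788 , 0.49627297, 0.24746098]), 'tcp_rot': array([-1.90883557e-04,  1.64643251e-01,  9.86352851e-01, -7.85235198e-04]), 'force': array([ 0.05977804,  1.01360282, -1.04899421]), 'torque': array([-0.03603577, -0.02859265, -0.04905415]), 'finger_gap': 0.0852659372405598}
top {'camera_matrix': array([[402.46426553,   0.        , 315.78882331],
       [  0.        , 402.46426553, 197.90252828],
       [  0.        ,   0.        ,   1.        ]]), 'dist': array([-0.06563404,  0.        ,  0.        ,  0.        ,  0.        ]), 'xyz': array([0.48140018, 0.03831792, 0.9334427 ]), 'rotation': array([ 0.01421276, -0.69842498,  0.71446372, -0.03927021])}
side {'camera_matrix': array([[371.58119134,   0.        , 319.43776222],
       [  0.        , 371.58119134, 200.73611003],
       [  0.        ,   0.        ,   1.        ]]), 'dist': array([-0.05952367,  0.        ,  0.        ,  0.        ,  0.        ]), 'xyz': array([ 0.29211858, -0.59648691,  0.63098372]), 'rotation': array([-0.4190719 ,  0.88365863, -0.18941531,  0.08745289])}
wrist {'camera_matrix': array([[353.08407107,   0.        , 318.97481224],
       [  0.        , 353.08407107, 202.72573579],
       [  0.        ,   0.        ,   1.        ]]), 'dist': array([-0.06101634,  0.        ,  0.        ,  0.        ,  0.        ]), 'xyz': array([0.09139751, 0.52554945, 0.37364353]), 'rotation': array([0.13510431, 0.80291403, 0.57270371, 0.09532229])}
```

View pics/top0.png

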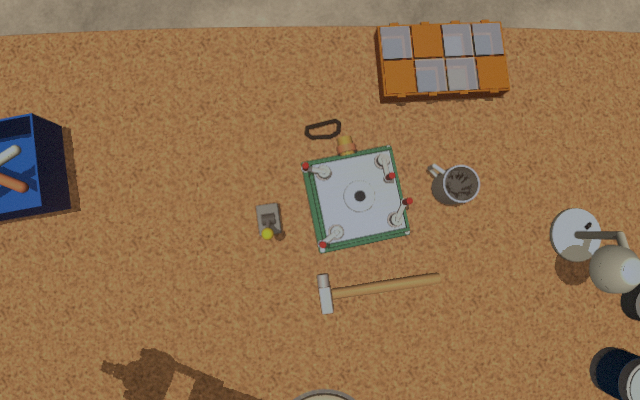

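View pics/side0.png

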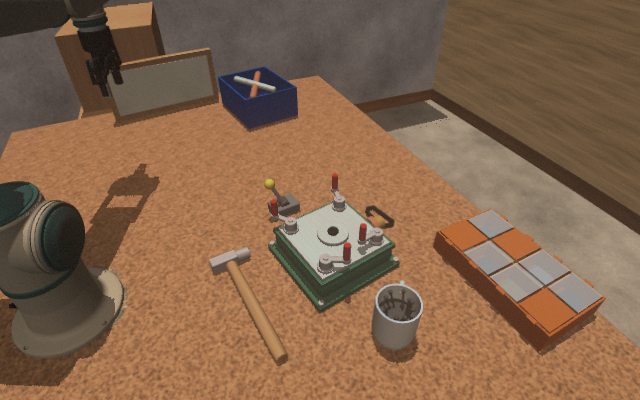

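View pics/wrist0.png

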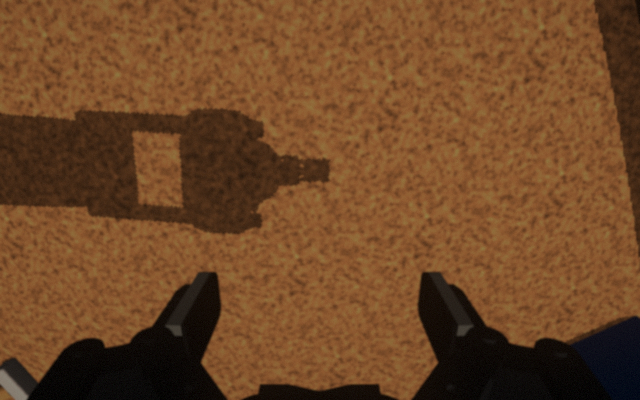

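```bash
cat > h.py <<'E'
import numpy as np, cv2
from workcell import *
from scipy.spatial.transform import Rotation as R
def rot(q): return R.from_quat([q[1],q[2],q[3],q[0]])
def cast(n,uv,z,cm=None):
    c=cm or camera_model(n); p=cv2.undistortPoints(np.array(uv,float).reshape(-1,1,2),c["camera_matrix"],c["dist"]).reshape(-1,2)
    d=rot(c["rotation"]).apply(np.c_[p,np.ones(len(p))]); o=np.array(c["xyz"])
    return o+d*((z-o[2])/d[:,2])[:,None]
def proj(n,P,cm=None):
    c=cm or camera_model(n); r=rot(c["rotation"]).inv(); P=np.atleast_2d(P)
    rv=r.as_rotvec(); t=-r.apply(c["xyz"])
    return cv2.projectPoints(P.astype(float),rv,t,c["camera_matrix"],c["dist"])[0].reshape(-1,2)
def blobs(im,lo,hi,amin=8):
    hsv=cv2.cvtColor(im,cv2.COLOR_RGB2HSV); m=cv2.inRange(hsv,lo,hi)
    n,l,st,c=cv2.connectedComponentsWithStats(m)
    return [(c[i].round(1),st[i]) for i in range(1,n) if st[i][4]>=amin],m
E
python3 - <<'E'
import cv2
im=cv2.imread("pics/top0.png"); cv2.imwrite("pics/topz.png",cv2.resize(im[110:325,240:500],None,fx=3,fy=3,interpolation=cv2.INTER_CUBIC)[:600])
im=cv2.imread("pics/side0.png"); cv2.imwrite("pics/sidez.png",cv2.resize(im[165:310,250:410],None,fx=4,fy=4,interpolation=cv2.INTER_CUBIC))
E
python3 - <<'E'
import cv2
from h import *
for n in("top","side"):
    im=cv2.imread(f"pics/{n}0.png")[:,:,::-1].copy()
    b,m=blobs(im,(0,170,60),(6,255,255))
    print(n,[(c,s) for c,s in b])
    b,m=blobs(im,(25,150,100),(35,255,255)); print("yel",b)
E
```

```text
top [(array([305. , 165.5]), array([302, 163,   6,   6,  26], dtype=int32)), (array([391.8, 174.8]), array([389, 173,   6,   5,  21], dtype=int32)), (array([409.1, 200.5]), array([406, 198,   7,   6,  29], dtype=int32)), (array([322.5, 244.3]), array([320, 242,   6,   6,  26], dtype=int32))]
yel [(array([266.4, 233.5]), array([262, 229,  10,  10,  80], dtype=int32))]
side [(array([334.9, 175.6]), array([333, 174,   5,   6,  17], dtype=int32)), (array([273.1, 202.3]), array([271, 199,   6,   9,  29], dtype=int32)), (array([363. , 225.5]), array([361, 224,   5,   4,  16], dtype=int32)), (array([346.9, 244.8]), array([344, 243,   6,   4,  16], dtype=int32))]
yel [(array([268.7, 181.2]), array([266, 179,   7,   5,  20], dtype=int32))]
```

View pics/topz.png

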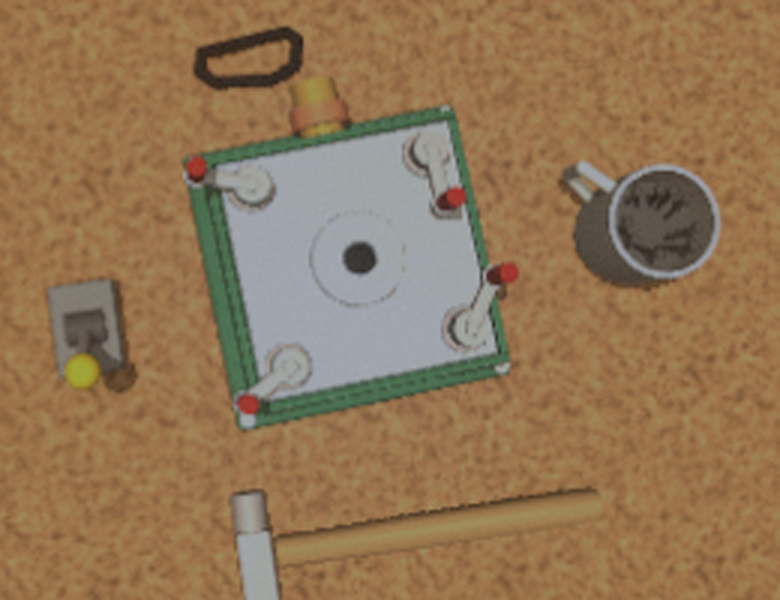

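View pics/sidez.png

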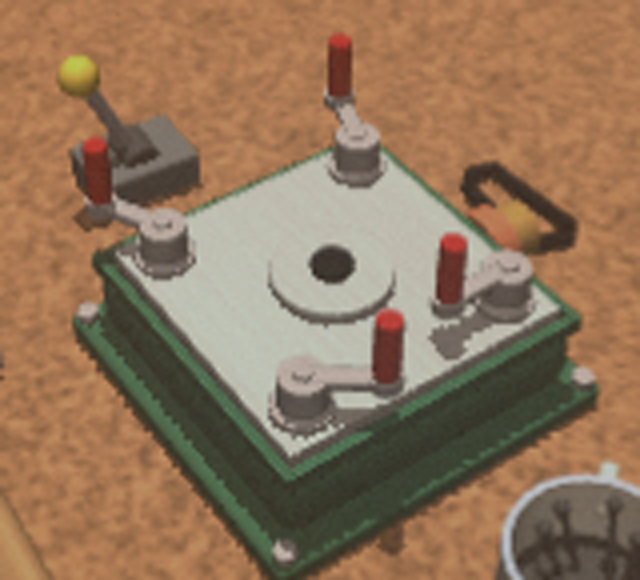

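```bash
python3 - <<'E'
from h import *
im=cv2.imread("pics/top0.png")[:,:,::-1].copy()
# plate
hsv=cv2.cvtColor(im,cv2.COLOR_RGB2HSV)
m=cv2.inRange(hsv,(35,60,20),(90,255,255)); m[:, :295]=0; m[:,420:]=0; m[:140]=0;m[260:]=0
c=max(cv2.findContours(m,0,1)[0],key=cv2.contourArea)
r=cv2.minAreaRect(cv2.convexHull(np.vstack([k for k in cv2.findContours(m,0,1)[0] if cv2.contourArea(k)>5]))); bp=cv2.boxPoints(r); print("green rect",r)
for z in (0.012,0.066):
    P=cast("top",bp,z)[:,:2]; print(z,P.mean(0).round(4),np.linalg.norm(np.diff(P,axis=0),axis=1).round(4),[round(float(np.degrees(np.arctan2(*(P[(i+1)%4]-P[i])[::-1]))),1) for i in range(4)])
hub=np.array([[253,184],[430,152],[470,327],[290,365]])/3+[240,110]-0.33
H=cast("top",hub,0.094); print("hubs",H.round(4).tolist(),H.mean(0).round(4),np.linalg.norm(np.diff(H,axis=0),axis=1))
d=H[1]-H[0];print("yaw",np.degrees(np.arctan2(H[0][0]-H[3][0] ,0)),[np.degrees(np.arctan2(*(H[(i+1)%4]-H[i])[[1,0]])).round(1) for i in range(4)])
red=[(305,165.5),(391.8,174.8),(409.1,200.5),(322.5,244.3)]
Q=cast("top",red,0.130); print("posts",Q.round(4).tolist(),np.linalg.norm((Q-H)[:,:2],axis=1).round(4),np.degrees(np.arctan2((Q-H)[:,1],(Q-H)[:,0])).round(1))
# triangulate posts with side tops
def ray(n,uv):
    a=cast(n,uv,0.2);b=cast(n,uv,0.0);return a,b
side=[(334.9,175.6),(363,225.5),(346.9,244.8),(273.1,202.3)]
for u,s in zip(red+[(266.4,233.5)],side+[(268.7,181.2)]):
    o1=np.array(camera_model("top")["xyz"]);d1=cast("top",[u],0)[0]-o1;d1/=np.linalg.norm(d1)
    o2=np.array(camera_model("side")["xyz"]);d2=cast("side",[s],0)[0]-o2;d2/=np.linalg.norm(d2)
    t=np.linalg.lstsq(np.c_[d1,-d2],o2-o1,rcond=None)[0];p,q=o1+d1*t[0],o2+d2*t[1];print(((p+q)/2).round(4),"gap",np.linalg.norm(p-q).round(4))
print(cast("top",[(269-.0,218)],0.025), "ball@92",cast("top",[(266.4,233.5)],0.092))
bx=np.array([(50,288),(115,280),(123,360),(56,372)])/3+[240,110]-.33
print("box",cast("top",bx,0.025).round(4).tolist())
E
```

```text
green rect ((355.3355712890625, 198.21881103515625), (92.75621795654297, 92.96222686767578), 78.11134338378906)
0.012 [ 0.5491 -0.0872] [0.218  0.2161 0.2148] [-79.0, -170.3, 100.2, 10.6]
0.066 [ 0.5452 -0.0799] [0.2053 0.2035 0.2022] [-79.0, -170.3, 100.2, 10.6]
hubs [[0.6011, -0.0109, 0.094], [0.6217, -0.1371, 0.094], [0.4973, -0.1608, 0.094], [0.4739, -0.0334, 0.094]] [ 0.5485 -0.0855  0.094 ] [0.12784544 0.12671094 0.12953273]
yaw 90.0 [np.float64(-80.7), np.float64(-169.2), np.float64(100.4), np.float64(10.0)]
posts [[0.6079, 0.0293, 0.13], [0.5857, -0.1465, 0.13], [0.5327, -0.1799, 0.13], [0.4492, -0.002, 0.13]] [0.0407 0.0372 0.0402 0.0399] [  80.4 -165.4  -28.3  128.2]
[0.608  0.0291 0.1326] gap 0.001
[ 0.585  -0.1456  0.1332] gap 0.0006
[ 0.5323 -0.1789  0.1332] gap 0.0004
[ 0.4487 -0.0019  0.1304] gap 0.0012
[0.4728 0.1113 0.1029] gap 0.0005
[[0.50683906 0.11165691 0.025     ]] ball@92 [[0.47288735 0.11216528 0.092     ]]
box [[0.5352, 0.1397, 0.025], [0.5402, 0.0908, 0.025], [0.48, 0.0859, 0.025], [0.4722, 0.1361, 0.025]]
```

>>> move_arm(
  rows=[
    [[-0.0485,-0.0257,0.004,0,0,-9.5],[-0.0436,-0.0333,0.004,0,0,-9.5],[-0.0375,-0.04,0.004,0,0,0],[-0.0375,-0.04,0.004,0,0,0],[-0.0375,-0.04,0.004,0,0,0]],
  ],
  fingers=0.04,
  force=40,
)

```text
clock: 0.78
tool_pos: [0.359, 0.2951, 0.228]
tcp_rot: [-0.0, -0.0, 1.0, 0.0]
force: [0.9, -0.1, 0.4]
finger_gap: 0.0397
```

>>> move_arm(
  rows=[
    [[-0.039,-0.042,0.005,0,0,0],[-0.039,-0.042,0.005,0,0,0],[-0.039,-0.042,0.005,0,0,0],[-0.039,-0.042,0.005,0,0,0],[-0.039,-0.042,0.005,0,0,0]],
  ],
)

```text
clock: 1.4
tool_pos: [0.5543, 0.0852, 0.2029]
tcp_rot: [-0.0, -0.0, 1.0, 0.0]
force: [-0.1, -0.5, -0.3]
finger_gap: 0.0401
```

```bash
python3 - <<'E'
from h import *
cm=camera_model("wrist"); im=get_image("wrist"); cv2.imwrite("pics/w1.png",im[:,:,::-1]); import json
print(cm["xyz"],cm["rotation"],get_state()["tool_pos"],get_state()["joint_positions"].round(2))
b,m=blobs(im,(0,150,40),(7,255,255),30); print(b)
E
```

```text
[0.47072207 0.08689137 0.32887796] [0.11703982 0.69750129 0.69729164 0.11652469] [0.55699349 0.08007482 0.20118553] [ 0.08  0.18  1.36 -0.    1.61 -1.49]
[(array([160.2,  43.6]), array([ 138,   28,   48,   30, 1055], dtype=int32)), (array([  9.4, 251.4]), array([  0, 241,  23,  25, 376], dtype=int32)), (array([230.1, 292.4]), array([222, 272,  21,  37, 171], dtype=int32))]
```

View pics/w1.png

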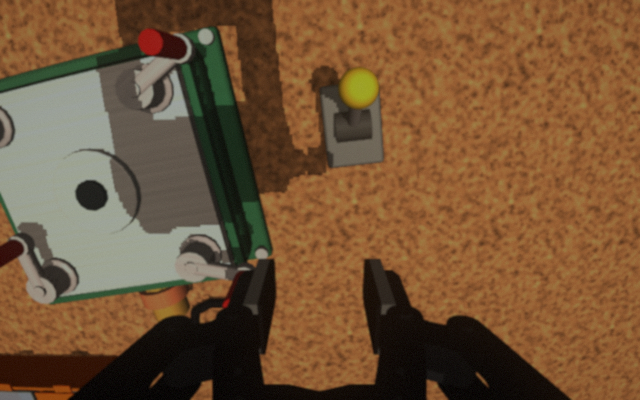

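```bash
python3 - <<'E'
from h import *
cm=camera_model("wrist")
im=cv2.imread("pics/w1.png")
cv2.imwrite("pics/w1z.png",cv2.resize(im[0:320,0:290],None,fx=1.85,fy=1.85,interpolation=cv2.INTER_CUBIC))
g=cv2.cvtColor(im,cv2.COLOR_BGR2GRAY); m=(g<35).astype(np.uint8); n,l,s,c=cv2.connectedComponentsWithStats(m[170:220,60:130]); print(s,c)
print("boss@85",cast("wrist",[(92,194.5)],0.085,cm),cast("wrist",[(92,194.5)],0.075,cm))
print("hubA,D@97",cast("wrist",[(194,262),(151,90)],0.097,cm).round(4).tolist())
print("postD top",cast("wrist",[(153,41)],0.134,cm))
print("postD base->", proj("wrist",[[0.449,-0.002,0.134],[0.6014,-0.0106,0.097],[0.4734,-0.0334,0.097]],cm))
print("ball",cast("wrist",[(359,89)],0.092,cm))
E
```

```text
[[   0    0   70   50 2936]
 [  17   12   29   27  564]] [[35.09979564 24.45674387]
 [31.37765957 24.7251773 ]]
boss@85 [[ 0.54971421 -0.08690944  0.085     ]] [[ 0.5528635  -0.09390782  0.075     ]]
hubA,D@97 [[0.5987, -0.0114, 0.097], [0.4767, -0.0248, 0.097]]
postD top [[ 0.45187284 -0.00317124  0.134     ]]
postD base-> [[154.51492591  34.94132118]
 [195.54859384 265.20677359]
 [137.20158777  85.03197775]]
ball [[0.47774145 0.10722291 0.092     ]]
```

View pics/w1z.png

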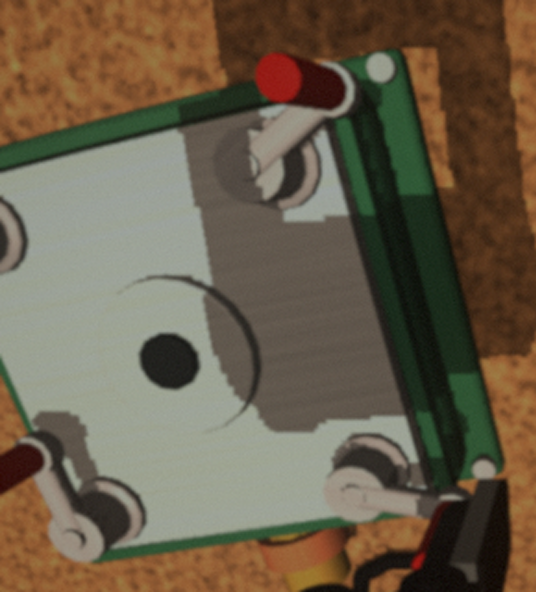

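>>> move_arm(
  rows=[
    [[-0.0255,-0.0255,0.015,0,0,0],[-0.0255,-0.0255,0.015,0,0,0],[0,0,0.01,0,0,0],[0,0,0.02,0,0,0],[0,0,0.021,0,0,0]],
  ],
)

```text
clock: 2.08
tool_pos: [0.6038, 0.0367, 0.1212]
tcp_rot: [-0.0, -0.001, 1.0, 0.0]
force: [0.3, -0.5, -0.6]
finger_gap: 0.0396
```

```bash
python3 - <<'E'
from h import *
im=get_image("wrist"); cv2.imwrite("pics/w2.png",im[:,:,::-1]); s=get_state()
print(s["tool_pos"].round(4),s["force"].round(2))
E
```

```text
[0.6022 0.0368 0.1176] [-1.4   0.03 -2.69]
```

View pics/w2.png

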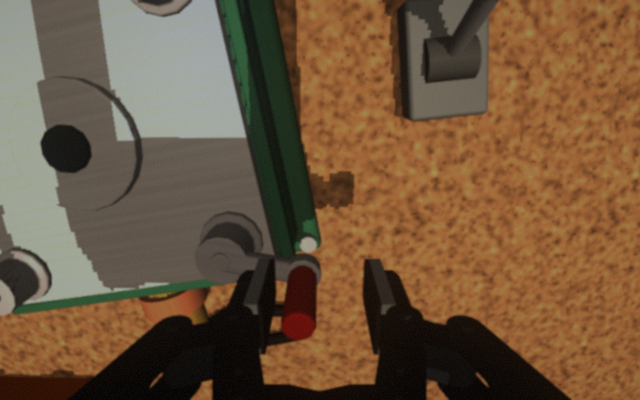

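>>> move_arm(
  rows=[
    [[-0.003,-0.004,-0.0012,0,0,0],[-0.003,-0.004,-0.0012,0,0,0],[0,0,0,0,0,0],[0,0,0,0,0,0],[0,0,0,0,0,0]],
  ],
)

```text
clock: 2.75
tool_pos: [0.6104, 0.0279, 0.1249]
tcp_rot: [0.0, -0.0, 1.0, 0.0]
force: [-0.5, 0.1, 0.3]
finger_gap: 0.0401
```

>>> move_arm(
  rows=[
    [[0,0,0,0,0,0],[0,0,0,0,0,0],[0,0,0,0,0,0],[0,0,0,0,0,0],[0,0,0,0,0,0]],
  ],
  fingers=0.0,
  force=40,
)

```text
clock: 3.38
tool_pos: [0.6105, 0.0282, 0.1248]
tcp_rot: [0.0, -0.001, 1.0, 0.0]
force: [0.5, 3.3, 1.4]
finger_gap: 0.0126
```

```bash
python3 - <<'E'
from h import *
im=get_image("wrist"); cv2.imwrite("pics/w3.png",im[:,:,::-1]); s=get_state()
print(s["tool_pos"].round(4),s["force"].round(2))
E
```

```text
[0.6105 0.0282 0.1249] [1.01 3.78 1.03]
```

View pics/w3.png

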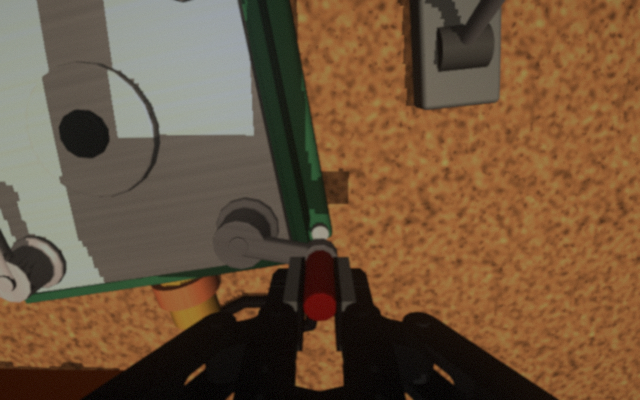

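```bash
cat > sw.py <<'E'
import numpy as np
# off = TCP-post offset; prints rows from angle t0 stepping list
def rows(t0,steps,r=40.0,first=(0,0)):
    out=[];t=t0
    for i,s in enumerate(steps):
        a,b=np.radians(t),np.radians(t-s)
        dx,dy=r*(np.cos(b)-np.cos(a)),r*(np.sin(b)-np.sin(a))
        if i==0: dx+=first[0];dy+=first[1]
        out.append([round(-dx/1000,4)+0,round(dy/1000,4)+0,round(s/60/1000,5),0,0,0]); t-=s
    print(out,"end",t)
E
python3 -c "
from sw import *
rows(80,[10]*5); rows(30,[12]*5);"
```

```text
[[np.float64(-0.0067), np.float64(-0.0018), 0.00017, 0, 0, 0], [np.float64(-0.0063), np.float64(-0.0029), 0.00017, 0, 0, 0], [np.float64(-0.0057), np.float64(-0.004), 0.00017, 0, 0, 0], [np.float64(-0.0049), np.float64(-0.0049), 0.00017, 0, 0, 0], [np.float64(-0.004), np.float64(-0.0057), 0.00017, 0, 0, 0]] end 30
[[np.float64(-0.0034), np.float64(-0.0076), 0.0002, 0, 0, 0], [np.float64(-0.0017), np.float64(-0.0082), 0.0002, 0, 0, 0], [np.float64(0.0), np.float64(-0.0084), 0.0002, 0, 0, 0], [np.float64(0.0017), np.float64(-0.0082), 0.0002, 0, 0, 0], [np.float64(0.0034), np.float64(-0.0076), 0.0002, 0, 0, 0]] end -30
```

>>> move_arm(
  rows=[
    [[-0.0067,-0.0018,0.00017,0,0,0],[-0.0063,-0.0029,0.00017,0,0,0],[-0.0057,-0.004,0.00017,0,0,0],[-0.0049,-0.0049,0.00017,0,0,0],[-0.004,-0.0057,0.00017,0,0,0]],
  ],
)

```text
clock: 4.05
tool_pos: [0.6379, 0.0089, 0.1238]
tcp_rot: [-0.0, -0.001, 1.0, 0.0]
force: [-1.7, 5.2, 1.2]
finger_gap: 0.0127
```

```bash
python3 - <<'E'
from h import *
im=get_image("wrist"); cv2.imwrite("pics/w4.png",im[:,:,::-1]); s=get_state()
print(s["tool_pos"].round(4),s["force"].round(2),s["torque"].round(2))
E
```

```text
[0.6383 0.008  0.1238] [-0.31  4.17  1.11] [0.68 0.1  0.  ]
```

View pics/w4.png

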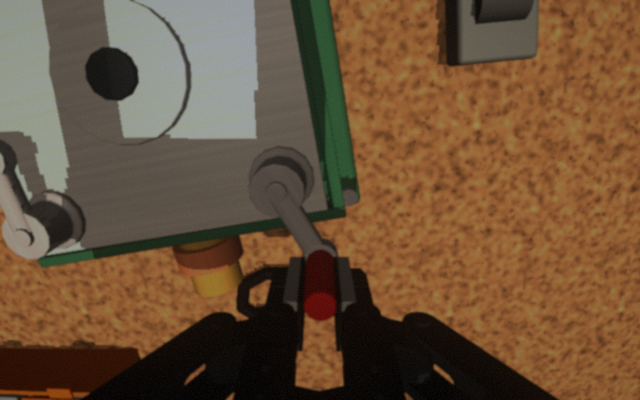

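```bash
python3 -c "
from sw import *
rows(30,[14]*5);rows(-40,[1.6]*5);rows(-48,[1.5]*5);rows(-55.5,[1.5]*5);rows(-63,[1.5]*5)"|sed 's/np.float64(\([-0-9.]*\))/\1/g'
```

```text
[[-0.0038, -0.009, 0.00023, 0, 0, 0], [-0.0015, -0.0096, 0.00023, 0, 0, 0], [0.0008, -0.0097, 0.00023, 0, 0, 0], [0.0032, -0.0092, 0.00023, 0, 0, 0], [0.0053, -0.0082, 0.00023, 0, 0, 0]] end -40
[[0.0007, -0.0008, 3e-05, 0, 0, 0], [0.0008, -0.0008, 3e-05, 0, 0, 0], [0.0008, -0.0008, 3e-05, 0, 0, 0], [0.0008, -0.0008, 3e-05, 0, 0, 0], [0.0008, -0.0008, 3e-05, 0, 0, 0]] end -48.00000000000001
[[0.0008, -0.0007, 3e-05, 0, 0, 0], [0.0008, -0.0007, 3e-05, 0, 0, 0], [0.0008, -0.0006, 3e-05, 0, 0, 0], [0.0008, -0.0006, 3e-05, 0, 0, 0], [0.0009, -0.0006, 3e-05, 0, 0, 0]] end -55.5
[[0.0009, -0.0006, 3e-05, 0, 0, 0], [0.0009, -0.0006, 3e-05, 0, 0, 0], [0.0009, -0.0005, 3e-05, 0, 0, 0], [0.0009, -0.0005, 3e-05, 0, 0, 0], [0.0009, -0.0005, 3e-05, 0, 0, 0]] end -63.0
[[0.0009, -0.0005, 3e-05, 0, 0, 0], [0.001, -0.0004, 3e-05, 0, 0, 0], [0.001, -0.0004, 3e-05, 0, 0, 0], [0.001, -0.0004, 3e-05, 0, 0, 0], [0.001, -0.0004, 3e-05, 0, 0, 0]] end -70.5
```

>>> move_arm(
  rows=[
    [[-0.0038,-0.009,0.00023,0,0,0],[-0.0015,-0.0096,0.00023,0,0,0],[0.0008,-0.0097,0.00023,0,0,0],[0.0032,-0.0092,0.00023,0,0,0],[0.0053,-0.0082,0.00023,0,0,0]],
  ],
)

```text
clock: 4.72
tool_pos: [0.6339, -0.0367, 0.1225]
tcp_rot: [-0.0, -0.001, 1.0, 0.001]
force: [0.0, 6.2, 0.5]
finger_gap: 0.0126
```

```bash
cat > st.py <<'E'
import sys
from h import *
# usage: st.py cx cy nominal_theta
cx,cy,th=map(float,sys.argv[1:4]); 
F=[]
for i in range(2):
    if i: get_image("side")
    s=get_state();F.append(s["force"])
F=np.mean(F,0);p=s["tool_pos"];a=np.radians(th);t=np.array([np.sin(a),-np.cos(a)]);r=np.array([np.cos(a),np.sin(a)])
d=p[:2]-[cx,cy]
print(s["clock"],p.round(4),"F",F.round(1),"resist",-(F[:2]@t).round(2),"radial",(F[:2]@r).round(2),"ang",np.degrees(np.arctan2(d[1],d[0])).round(1),"r",np.hypot(*d).round(4))
E
python3 st.py .6016 -.0111 -40; python3 -c "
from sw import *
for k in range(-40,-150,-7):rows(k,[7/3]*3)"|sed 's/np.float64(\([-0-9.]*\))/\1/g'
```

```text
4.775 [ 0.6333 -0.0376  0.1224] F [-0.6  5.8  1.1] resist 4.02 radial -4.17 ang -39.9 r 0.0413
[[0.0011, -0.0012, 4e-05, 0, 0, 0], [0.0011, -0.0012, 4e-05, 0, 0, 0], [0.0012, -0.0011, 4e-05, 0, 0, 0]] end -47.00000000000001
[[0.0012, -0.0011, 4e-05, 0, 0, 0], [0.0013, -0.001, 4e-05, 0, 0, 0], [0.0013, -0.001, 4e-05, 0, 0, 0]] end -54.00000000000001
[[0.0013, -0.0009, 4e-05, 0, 0, 0], [0.0014, -0.0009, 4e-05, 0, 0, 0], [0.0014, -0.0008, 4e-05, 0, 0, 0]] end -61.00000000000001
[[0.0014, -0.0008, 4e-05, 0, 0, 0], [0.0015, -0.0007, 4e-05, 0, 0, 0], [0.0015, -0.0006, 4e-05, 0, 0, 0]] end -68.0
[[0.0015, -0.0006, 4e-05, 0, 0, 0], [0.0015, -0.0005, 4e-05, 0, 0, 0], [0.0016, -0.0005, 4e-05, 0, 0, 0]] end -74.99999999999999
[[0.0016, -0.0004, 4e-05, 0, 0, 0], [0.0016, -0.0003, 4e-05, 0, 0, 0], [0.0016, -0.0003, 4e-05, 0, 0, 0]] end -81.99999999999999
[[0.0016, -0.0002, 4e-05, 0, 0, 0], [0.0016, -0.0001, 4e-05, 0, 0, 0], [0.0016, -0.0001, 4e-05, 0, 0, 0]] end -88.99999999999999
[[0.0016, 0.0, 4e-05, 0, 0, 0], [0.0016, 0.0001, 4e-05, 0, 0, 0], [0.0016, 0.0001, 4e-05, 0, 0, 0]] end -95.999999999
[... 304 characters left out ...]
0.0006, 4e-05, 0, 0, 0], [0.0015, 0.0007, 4e-05, 0, 0, 0]] end -116.99999999999999
[[0.0014, 0.0008, 4e-05, 0, 0, 0], [0.0014, 0.0008, 4e-05, 0, 0, 0], [0.0014, 0.0009, 4e-05, 0, 0, 0]] end -123.99999999999999
[[0.0013, 0.0009, 4e-05, 0, 0, 0], [0.0013, 0.001, 4e-05, 0, 0, 0], [0.0013, 0.001, 4e-05, 0, 0, 0]] end -131.0
[[0.0012, 0.0011, 4e-05, 0, 0, 0], [0.0012, 0.0011, 4e-05, 0, 0, 0], [0.0011, 0.0012, 4e-05, 0, 0, 0]] end -138.00000000000003
[[0.0011, 0.0012, 4e-05, 0, 0, 0], [0.001, 0.0013, 4e-05, 0, 0, 0], [0.001, 0.0013, 4e-05, 0, 0, 0]] end -145.00000000000003
[[0.0009, 0.0014, 4e-05, 0, 0, 0], [0.0009, 0.0014, 4e-05, 0, 0, 0], [0.0008, 0.0014, 4e-05, 0, 0, 0]] end -152.00000000000003
```

>>> move_arm(
  rows=[
    [[0.0011,-0.0007,4e-05,0,0,0],[0.0011,-0.0012,4e-05,0,0,0],[0.0012,-0.0011,4e-05,0,0,0],[0,0,0,0,0,0],[0,0,0,0,0,0]],
  ],
)

```text
clock: 5.4
tool_pos: [0.6306, -0.0401, 0.1224]
tcp_rot: [-0.0, -0.0, 1.0, 0.0]
force: [0.2, 4.3, -0.4]
finger_gap: 0.0124
```

```bash
python3 st.py .6016 -.0111 -47
```

```text
5.45 [ 0.6305 -0.0401  0.1224] F [-0.1  4.9 -0.1] resist 3.28 radial -3.68 ang -45.1 r 0.041
```

>>> move_arm(
  rows=[
    [[0.0012,-0.0008,4e-05,0,0,0],[0.0013,-0.001,4e-05,0,0,0],[0.0013,-0.001,4e-05,0,0,0],[0,0,0,0,0,0],[0,0,0,0,0,0]],
  ],
)

```text
clock: 6.08
tool_pos: [0.6268, -0.0431, 0.1224]
tcp_rot: [-0.0, -0.0, 1.0, -0.0]
force: [-0.4, 3.5, -1.4]
finger_gap: 0.0127
```

```bash
python3 st.py .6016 -.0111 -54
```

```text
6.125 [ 0.6268 -0.043   0.1224] F [ 0.4  3.9 -1.4] resist 2.63 radial -2.95 ang -51.7 r 0.0407
```

>>> move_arm(
  rows=[
    [[0.0013,-0.0007,4e-05,0,0,0],[0.0014,-0.0008,4e-05,0,0,0],[0.0014,-0.0008,4e-05,0,0,0],[0,0,0,0,0,0],[0,0,0,0,0,0]],
  ],
)

```text
clock: 6.75
tool_pos: [0.6228, -0.0455, 0.1224]
tcp_rot: [0.0, -0.0, 1.0, -0.0]
force: [3.0, 2.3, -1.4]
finger_gap: 0.0127
```

```bash
python3 st.py .6016 -.0111 -61
```

```text
6.8 [ 0.6228 -0.0455  0.1224] F [ 3.1  1.9 -1.3] resist 3.65 radial -0.15 ang -58.4 r 0.0404
```

>>> move_arm(
  rows=[
    [[0.0014,-0.0008,4e-05,0,0,0],[0.0015,-0.0007,4e-05,0,0,0],[0.0015,-0.0006,4e-05,0,0,0],[0,0,0,0,0,0],[0,0,0,0,0,0]],
  ],
)

```text
clock: 7.42
tool_pos: [0.6184, -0.0475, 0.1223]
tcp_rot: [0.0, -0.0, 1.0, -0.0]
force: [2.8, 0.6, -0.0]
finger_gap: 0.0128
```

```bash
python3 st.py .6016 -.0111 -68
```

```text
7.475 [ 0.6184 -0.0476  0.1223] F [2.6 0.3 0.2] resist 2.5 radial 0.73 ang -65.3 r 0.0401
```

>>> move_arm(
  rows=[
    [[0.0015,-0.0006,4e-05,0,0,0],[0.0015,-0.0005,4e-05,0,0,0],[0.0016,-0.0005,4e-05,0,0,0],[0,0,0,0,0,0],[0,0,0,0,0,0]],
  ],
)

```text
clock: 8.1
tool_pos: [0.6137, -0.0492, 0.1222]
tcp_rot: [0.0, -0.0, 1.0, -0.0]
force: [2.8, -0.3, 0.7]
finger_gap: 0.0127
```

```bash
python3 st.py .6016 -.0111 -75
```

```text
8.15 [ 0.6138 -0.0491  0.1222] F [ 2.8 -0.7  0.6] resist 2.49 radial 1.43 ang -72.3 r 0.0399
```

>>> move_arm(
  rows=[
    [[0.0016,-0.0004,4e-05,0,0,0],[0.0016,-0.0003,4e-05,0,0,0],[0.0016,-0.0003,4e-05,0,0,0],[0,0,0,0,0,0],[0,0,0,0,0,0]],
  ],
)

```text
clock: 8.78
tool_pos: [0.6089, -0.0501, 0.1221]
tcp_rot: [0.0, -0.0, 1.0, -0.0]
force: [2.7, -1.3, 1.1]
finger_gap: 0.0124
```

>>> move_arm(
  rows=[
    [[0.0016,-0.0004,4e-05,0,0,0],[0.0016,-0.0003,4e-05,0,0,0],[0.0016,-0.0002,4e-05,0,0,0],[0,0,0,0,0,0],[0,0,0,0,0,0]],
  ],
)

```text
clock: 9.4
tool_pos: [0.6041, -0.0508, 0.1218]
tcp_rot: [-0.0, -0.0, 1.0, 0.0]
force: [2.3, -0.6, 0.6]
finger_gap: 0.0124
```

>>> move_arm(
  rows=[
    [[0.0016,0,4e-05,0,0,0],[0.0016,0.0001,4e-05,0,0,0],[0.0016,0.0001,4e-05,0,0,0],[0,0,0,0,0,0],[0,0,0,0,0,0]],
  ],
)

```text
clock: 10.02
tool_pos: [0.5993, -0.0507, 0.1217]
tcp_rot: [-0.0, -0.0, 1.0, 0.0]
force: [2.8, 0.3, 0.2]
finger_gap: 0.0124
```

>>> move_arm(
  rows=[
    [[0.0016,0.0002,4e-05,0,0,0],[0.0016,0.0003,4e-05,0,0,0],[0.0016,0.0003,4e-05,0,0,0],[0,0,0,0,0,0],[0,0,0,0,0,0]],
  ],
)

```text
clock: 10.65
tool_pos: [0.5945, -0.0499, 0.1216]
tcp_rot: [-0.0, -0.0, 1.0, 0.0]
force: [2.4, 0.8, 1.2]
finger_gap: 0.0128
```

>>> move_arm(
  rows=[
    [[0.0016,0.0004,4e-05,0,0,0],[0.0016,0.0005,4e-05,0,0,0],[0.0015,0.0005,4e-05,0,0,0],[0,0,0,0,0,0],[0,0,0,0,0,0]],
  ],
)

```text
clock: 11.28
tool_pos: [0.5898, -0.0486, 0.1215]
tcp_rot: [-0.0, -0.0, 1.0, 0.0]
force: [2.1, -1.0, 1.1]
finger_gap: 0.0126
```

>>> move_arm(
  rows=[
    [[0.0015,0.0006,4e-05,0,0,0],[0.0015,0.0006,4e-05,0,0,0],[0.0015,0.0007,4e-05,0,0,0],[0,0,0,0,0,0],[0,0,0,0,0,0]],
  ],
)

```text
clock: 11.9
tool_pos: [0.5853, -0.0467, 0.1214]
tcp_rot: [-0.0, -0.0, 1.0, -0.0]
force: [2.6, -2.1, 1.3]
finger_gap: 0.0124
```

>>> move_arm(
  rows=[
    [[0.0014,0.0008,4e-05,0,0,0],[0.0014,0.0008,4e-05,0,0,0],[0.0014,0.0009,4e-05,0,0,0],[0,0,0,0,0,0],[0,0,0,0,0,0]],
  ],
)

```text
clock: 12.52
tool_pos: [0.581, -0.0442, 0.1213]
tcp_rot: [-0.0, -0.0, 1.0, -0.0]
force: [1.1, -2.6, 1.9]
finger_gap: 0.0128
```

>>> move_arm(
  rows=[
    [[0.0013,0.0009,4e-05,0,0,0],[0.0013,0.001,4e-05,0,0,0],[0.0013,0.001,4e-05,0,0,0],[0,0,0,0,0,0],[0,0,0,0,0,0]],
  ],
)

```text
clock: 13.15
tool_pos: [0.5772, -0.0412, 0.1211]
tcp_rot: [-0.0, -0.0, 1.0, 0.0]
force: [-0.2, -4.5, 3.0]
finger_gap: 0.0124
```

>>> move_arm(
  rows=[
    [[0.0012,0.0008,4e-05,0,0,0],[0.0012,0.0011,4e-05,0,0,0],[0.0011,0.0012,4e-05,0,0,0],[0,0,0,0,0,0],[0,0,0,0,0,0]],
  ],
)

```text
clock: 13.78
tool_pos: [0.5737, -0.038, 0.121]
tcp_rot: [-0.0, -0.0, 1.0, 0.0]
force: [1.1, -3.3, 3.9]
finger_gap: 0.0124
```

>>> move_arm(
  rows=[
    [[0.0011,0.0012,0,0,0,0],[0.001,0.0013,0,0,0,0],[0.001,0.0013,0,0,0,0],[0,0,0,0,0,0],[0,0,0,0,0,0]],
  ],
)

```text
clock: 14.4
tool_pos: [0.5711, -0.035, 0.121]
tcp_rot: [0.001, -0.0, 1.0, -0.001]
force: [3.7, -6.7, 0.9]
finger_gap: 0.0128
```

>>> move_arm(
  rows=[
    [[0.0005,0.0009,0,0,0,0],[0,0,0,0,0,0],[0,0,0,0,0,0],[0,0,0,0,0,0],[0,0,0,0,0,0]],
  ],
)

```text
clock: 15.02
tool_pos: [0.5707, -0.0344, 0.1211]
tcp_rot: [0.001, -0.0, 1.0, -0.001]
force: [4.8, -7.7, 0.3]
finger_gap: 0.0128
```

```bash
python3 st.py .6016 -.0111 -146
```

```text
15.075 [ 0.5707 -0.0344  0.1211] F [ 4.3 -7.4  0.7] resist 8.56 radial 0.62 ang -143.0 r 0.0387
```

>>> move_arm(
  rows=[
    [[0,0,0,0,0,0],[0,0,0,0,0,0],[0,0,-0.01,0,0,0],[0,0,-0.02,0,0,0],[0,0,-0.025,0,0,0]],
  ],
  fingers=0.035,
)

```text
clock: 15.7
tool_pos: [0.5698, -0.033, 0.1767]
tcp_rot: [-0.0, -0.001, 1.0, 0.0]
force: [-0.2, -0.5, -0.1]
finger_gap: 0.0348
```

>>> move_arm(
  rows=[
    [[0.0093,-0.0366,0,0,0,0],[0.0093,-0.0366,0,0,0,0],[0.0093,-0.0366,0,0,0,0],[0.0093,-0.0366,0,0,0,0],[0,0,0.01,0,0,0]],
  ],
)

```text
clock: 16.32
tool_pos: [0.533, -0.1818, 0.1672]
tcp_rot: [0.001, 0.001, 1.0, -0.0]
force: [-0.3, 0.8, 0.0]
finger_gap: 0.0351
```

```bash
python3 - <<'E'
from h import *
im=get_image("wrist"); cv2.imwrite("pics/w5.png",im[:,:,::-1]); s=get_state()
print(s["tool_pos"].round(4),s["force"].round(2))
E
```

```text
[ 0.5325 -0.1801  0.1648] [-0.12  0.39 -1.71]
```

View pics/w5.png

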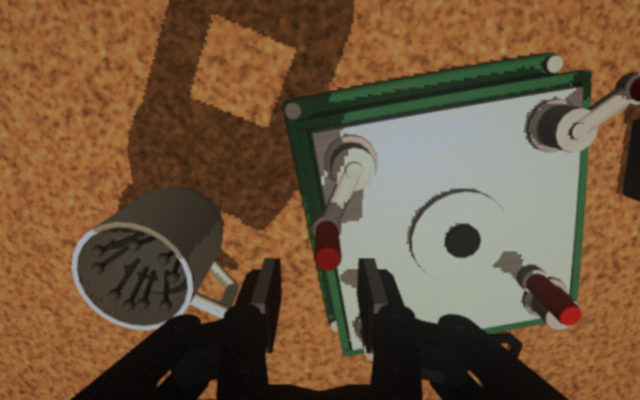

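>>> move_arm(
  rows=[
    [[0,0.001,0.013,0,0,0],[0,0,0.013,0,0,0],[0,0,0.0135,0,0,0],[0,0,0,0,0,0],[0,0,0,0,0,0]],
  ],
)

```text
clock: 17.0
tool_pos: [0.5333, -0.1788, 0.1268]
tcp_rot: [0.0, -0.0, 1.0, -0.0]
force: [-0.1, -0.1, 0.2]
finger_gap: 0.0346
```

>>> move_arm(
  rows=[
    [[0,0,0,0,0,0],[0,0,0,0,0,0],[0,0,0,0,0,0],[0,0,0,0,0,0],[0,0,0,0,0,0]],
  ],
  fingers=0.0,
)

```text
clock: 17.62
tool_pos: [0.5334, -0.1789, 0.127]
tcp_rot: [0.001, -0.0, 1.0, -0.0]
force: [0.6, 2.0, 4.9]
finger_gap: 0.0125
```

```bash
python3 - <<'E'
from h import *
im=get_image("wrist"); cv2.imwrite("pics/w6.png",im[:,:,::-1]); s=get_state()
print(s["tool_pos"].round(4),s["force"].round(2))
E
```

```text
[ 0.5334 -0.1789  0.1271] [0.65 2.02 5.32]
```

View pics/w6.png

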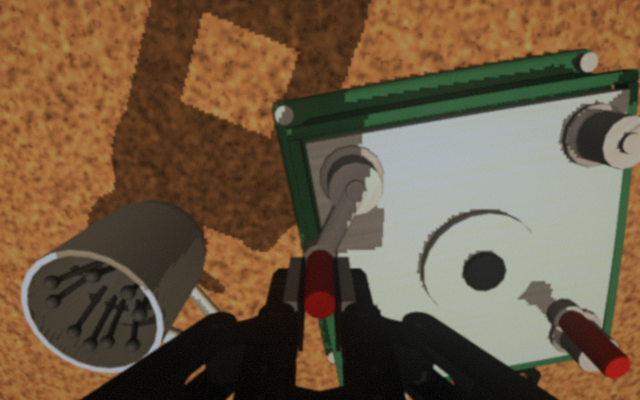

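```bash
python3 -c "
from sw import *
rows(-26,[12]*5);rows(-86,[12.4]*5)
for k in range(-148,-265,-7):rows(k,[7/3]*3)"|sed 's/np.float64(\([-0-9.]*\))/\1/g'
```

```text
[[0.0044, -0.0071, 0.0002, 0, 0, 0], [0.0058, -0.006, 0.0002, 0, 0, 0], [0.0069, -0.0047, 0.0002, 0, 0, 0], [0.0078, -0.0031, 0.0002, 0, 0, 0], [0.0082, -0.0015, 0.0002, 0, 0, 0]] end -86
[[0.0086, 0.0003, 0.00021, 0, 0, 0], [0.0084, 0.0022, 0.00021, 0, 0, 0], [0.0077, 0.0039, 0.00021, 0, 0, 0], [0.0067, 0.0055, 0.00021, 0, 0, 0], [0.0053, 0.0068, 0.00021, 0, 0, 0]] end -148.00000000000003
[[0.0008, 0.0014, 4e-05, 0, 0, 0], [0.0008, 0.0014, 4e-05, 0, 0, 0], [0.0007, 0.0015, 4e-05, 0, 0, 0]] end -155.00000000000003
[[0.0007, 0.0015, 4e-05, 0, 0, 0], [0.0006, 0.0015, 4e-05, 0, 0, 0], [0.0005, 0.0015, 4e-05, 0, 0, 0]] end -162.00000000000003
[[0.0005, 0.0016, 4e-05, 0, 0, 0], [0.0004, 0.0016, 4e-05, 0, 0, 0], [0.0003, 0.0016, 4e-05, 0, 0, 0]] end -169.00000000000003
[[0.0003, 0.0016, 4e-05, 0, 0, 0], [0.0002, 0.0016, 4e-05, 0, 0, 0], [0.0001, 0.0016, 4e-05, 0, 0, 0]] end -176.00000000000003
[[0.0001, 0.0016, 4e-05, 0, 0, 0], [0.0, 0.0016, 4e-05, 0, 0, 0], [-0.0001, 0.0016, 4e-05, 0, 0, 0]] end -183.00000000000003
[[-0.0001, 0.0016, 4e-05, 0, 0, 0], [-0.0002, 0.0016, 4e-05, 0, 0, 0], [-0
[... 768 characters left out ...]
0, 0], [-0.0013, 0.001, 4e-05, 0, 0, 0]] end -232.00000000000003
[[-0.0013, 0.001, 4e-05, 0, 0, 0], [-0.0013, 0.0009, 4e-05, 0, 0, 0], [-0.0014, 0.0009, 4e-05, 0, 0, 0]] end -239.00000000000003
[[-0.0014, 0.0008, 4e-05, 0, 0, 0], [-0.0014, 0.0008, 4e-05, 0, 0, 0], [-0.0015, 0.0007, 4e-05, 0, 0, 0]] end -246.00000000000003
[[-0.0015, 0.0006, 4e-05, 0, 0, 0], [-0.0015, 0.0006, 4e-05, 0, 0, 0], [-0.0015, 0.0005, 4e-05, 0, 0, 0]] end -253.00000000000003
[[-0.0016, 0.0004, 4e-05, 0, 0, 0], [-0.0016, 0.0004, 4e-05, 0, 0, 0], [-0.0016, 0.0003, 4e-05, 0, 0, 0]] end -260.0
[[-0.0016, 0.0003, 4e-05, 0, 0, 0], [-0.0016, 0.0002, 4e-05, 0, 0, 0], [-0.0016, 0.0001, 4e-05, 0, 0, 0]] end -266.99999999999994
```

>>> move_arm(
  rows=[
    [[0.0044,-0.0071,0.0002,0,0,0],[0.0058,-0.006,0.0002,0,0,0],[0.0069,-0.0047,0.0002,0,0,0],[0.0078,-0.0031,0.0002,0,0,0],[0.0082,-0.0015,0.0002,0,0,0]],
  ],
)

```text
clock: 18.3
tool_pos: [0.5007, -0.2021, 0.1263]
tcp_rot: [0.002, -0.0, 1.0, -0.001]
force: [5.6, 0.3, 2.2]
finger_gap: 0.0125
```

```bash
python3 st.py .4964 -.1619 -86
```

```text
18.35 [ 0.4999 -0.2022  0.1262] F [ 4.9 -0.6  3.8] resist 4.8 radial 0.94 ang -85.0 r 0.0405
```

>>> move_arm(
  rows=[
    [[0.0086,0.0003,0.0002,0,0,0],[0.0084,0.0022,0.0002,0,0,0],[0.0077,0.0039,0.0002,0,0,0],[0.0067,0.0055,0.0002,0,0,0],[0.0053,0.0068,0.0002,0,0,0]],
  ],
)

```text
clock: 18.98
tool_pos: [0.4633, -0.1843, 0.1252]
tcp_rot: [0.001, 0.0, 1.0, -0.002]
force: [1.7, -5.7, 3.5]
finger_gap: 0.0123
```

```bash
python3 st.py .4964 -.1619 -148
```

```text
19.025 [ 0.4628 -0.1835  0.1251] F [ 0.2 -5.   5.1] resist 4.31 radial 2.45 ang -147.3 r 0.0399
```

>>> move_arm(
  rows=[
    [[0.0009,0.0013,0,0,0,0],[0.0008,0.0014,0,0,0,0],[0.0007,0.0015,0,0,0,0],[0,0,0,0,0,0],[0,0,0,0,0,0]],
  ],
)

```text
clock: 19.65
tool_pos: [0.4607, -0.1797, 0.125]
tcp_rot: [-0.0, -0.0, 1.0, -0.001]
force: [-1.6, -3.9, 6.2]
finger_gap: 0.0126
```

```bash
python3 st.py .4964 -.1619 -155
```

```text
19.7 [ 0.4607 -0.1797  0.125 ] F [-1.6 -4.1  6.3] resist 3.0 radial 3.19 ang -153.5 r 0.0399
```

>>> move_arm(
  rows=[
    [[0.0009,0.0015,0,0,0,0],[0.0006,0.0015,0,0,0,0],[0.0005,0.0015,0,0,0,0],[0,0,0,0,0,0],[0,0,0,0,0,0]],
  ],
)

```text
clock: 20.32
tool_pos: [0.4587, -0.1751, 0.1249]
tcp_rot: [-0.0, -0.0, 1.0, -0.001]
force: [-0.9, -2.8, 5.3]
finger_gap: 0.0127
```

```bash
python3 st.py .4964 -.1619 -162
```

```text
20.375 [ 0.4587 -0.1751  0.1249] F [-1.  -2.8  5.5] resist 2.41 radial 1.79 ang -160.7 r 0.0399
```

>>> move_arm(
  rows=[
    [[0.0005,0.0016,0,0,0,0],[0.0004,0.0016,0,0,0,0],[0.0003,0.0016,0,0,0,0],[0,0,0,0,0,0],[0,0,0,0,0,0]],
  ],
)

```text
clock: 21.0
tool_pos: [0.4575, -0.1704, 0.1248]
tcp_rot: [-0.0, -0.0, 1.0, -0.001]
force: [-1.1, -4.4, 5.7]
finger_gap: 0.0126
```

>>> move_arm(
  rows=[
    [[0.0003,0.0014,0,0,0,0],[0.0002,0.0014,0,0,0,0],[0.0001,0.0014,0,0,0,0],[0,0,0,0,0,0],[0,0,0,0,0,0]],
  ],
)

```text
clock: 21.62
tool_pos: [0.4569, -0.167, 0.1249]
tcp_rot: [0.0, 0.0, 1.0, -0.002]
force: [-0.7, -9.3, 4.5]
finger_gap: 0.0126
```

>>> move_arm(
  rows=[
    [[0,0,0,0,0,0],[0,0,0,0,0,0],[0,0,-0.01,0,0,0],[0,0,-0.02,0,0,0],[-0.02,0.003,-0.022,0,0,0]],
  ],
  fingers=0.035,
)

```text
clock: 22.25
tool_pos: [0.4767, -0.1618, 0.1774]
tcp_rot: [-0.0, -0.0, 1.0, 0.0]
force: [0.3, -0.3, -0.4]
finger_gap: 0.0355
```

>>> move_arm(
  rows=[
    [[-0.036,0.0053,0,0,0,0],[-0.036,0.0053,0,0,0,0],[-0.036,0.0053,0,0,0,0],[0,0,0.006,0,0,0],[0,0,0.006,0,0,0]],
  ],
)

```text
clock: 22.88
tool_pos: [0.5845, -0.1458, 0.1641]
tcp_rot: [-0.0, -0.001, 1.0, 0.0]
force: [0.2, -0.5, -0.3]
finger_gap: 0.0349
```

```bash
python3 - <<'E'
from h import *
im=get_image("wrist"); cv2.imwrite("pics/w7.png",im[:,:,::-1]); s=get_state()
print(s["tool_pos"].round(4),s["force"].round(2))
E
```

```text
[ 0.5839 -0.1459  0.1632] [-0.21 -0.   -0.38]
```

View pics/w7.png

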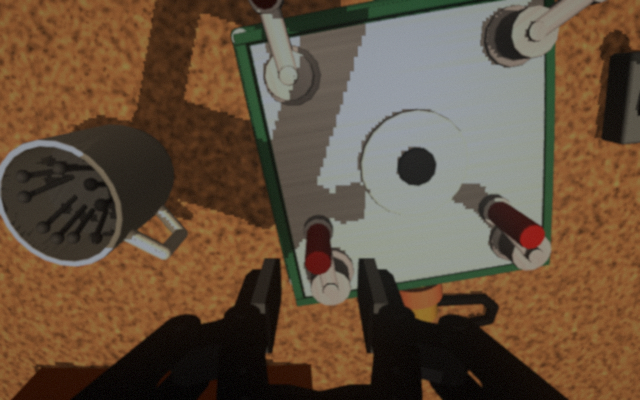

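>>> move_arm(
  rows=[
    [[-0.002,0,0.012,0,0,0],[0,0,0.013,0,0,0],[0,0,0.012,0,0,0],[0,0,0,0,0,0],[0,0,0,0,0,0]],
  ],
)

```text
clock: 23.55
tool_pos: [0.5872, -0.146, 0.1278]
tcp_rot: [0.0, -0.0, 1.0, -0.0]
force: [0.1, -1.2, -0.1]
finger_gap: 0.0347
```

>>> move_arm(
  rows=[
    [[0,0,0,0,0,0],[0,0,0,0,0,0],[0,0,0,0,0,0],[0,0,0,0,0,0],[0,0,0,0,0,0]],
  ],
  fingers=0.0,
)

```text
clock: 24.18
tool_pos: [0.5872, -0.146, 0.128]
tcp_rot: [0.0, -0.0, 1.0, -0.0]
force: [-2.0, -0.9, 4.4]
finger_gap: 0.0122
```

```bash
python3 - <<'E'
from h import *
cm=camera_model("wrist");im=get_image("wrist"); cv2.imwrite("pics/w8.png",im[:,:,::-1]); s=get_state()
print(s["tool_pos"].round(4),s["force"].round(2))
E
```

```text
[ 0.5872 -0.146   0.128 ] [-1.08 -0.92  6.05]
```

View pics/w8.png

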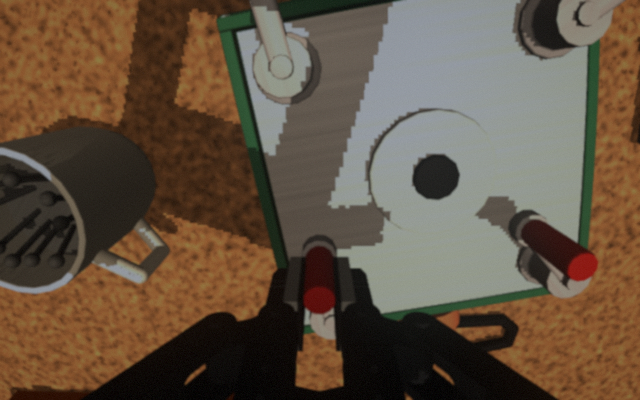

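```bash
python3 -c "
from sw import *
rows(190,[12.2]*5);rows(129,[12.2]*5)
for k in range(68,-50,-7):rows(k,[7/3]*3)"|sed 's/np.float64(\([-0-9.]*\))/\1/g'
```

```text
[[0.0006, 0.0085, 0.0002, 0, 0, 0], [-0.0012, 0.0084, 0.0002, 0, 0, 0], [-0.003, 0.008, 0.0002, 0, 0, 0], [-0.0046, 0.0072, 0.0002, 0, 0, 0], [-0.006, 0.006, 0.0002, 0, 0, 0]] end 129.00000000000006
[[-0.0071, 0.0046, 0.0002, 0, 0, 0], [-0.008, 0.003, 0.0002, 0, 0, 0], [-0.0084, 0.0013, 0.0002, 0, 0, 0], [-0.0085, -0.0005, 0.0002, 0, 0, 0], [-0.0082, -0.0023, 0.0002, 0, 0, 0]] end 67.99999999999999
[[-0.0015, -0.0006, 4e-05, 0, 0, 0], [-0.0015, -0.0007, 4e-05, 0, 0, 0], [-0.0014, -0.0008, 4e-05, 0, 0, 0]] end 61.0
[[-0.0014, -0.0008, 4e-05, 0, 0, 0], [-0.0014, -0.0009, 4e-05, 0, 0, 0], [-0.0013, -0.0009, 4e-05, 0, 0, 0]] end 53.99999999999999
[[-0.0013, -0.001, 4e-05, 0, 0, 0], [-0.0013, -0.001, 4e-05, 0, 0, 0], [-0.0012, -0.0011, 4e-05, 0, 0, 0]] end 46.99999999999999
[[-0.0012, -0.0011, 4e-05, 0, 0, 0], [-0.0011, -0.0012, 4e-05, 0, 0, 0], [-0.0011, -0.0012, 4e-05, 0, 0, 0]] end 39.99999999999999
[[-0.001, -0.0013, 4e-05, 0, 0, 0], [-0.001, -0.0013, 4e-05, 0, 0, 0], [-0.0009, -0.0013, 4e-05, 0, 0, 0]] end 32.99999999999999
[[-0.0009, -0.0014, 4e-05, 0, 0, 0], [-0.0008, -0.0014, 4e-0
[... 767 characters left out ...]
 0, 0, 0], [0.0004, -0.0016, 4e-05, 0, 0, 0]] end -16.0
[[0.0005, -0.0016, 4e-05, 0, 0, 0], [0.0005, -0.0015, 4e-05, 0, 0, 0], [0.0006, -0.0015, 4e-05, 0, 0, 0]] end -22.999999999999996
[[0.0007, -0.0015, 4e-05, 0, 0, 0], [0.0007, -0.0015, 4e-05, 0, 0, 0], [0.0008, -0.0014, 4e-05, 0, 0, 0]] end -29.999999999999996
[[0.0008, -0.0014, 4e-05, 0, 0, 0], [0.0009, -0.0014, 4e-05, 0, 0, 0], [0.001, -0.0013, 4e-05, 0, 0, 0]] end -37.00000000000001
[[0.001, -0.0013, 4e-05, 0, 0, 0], [0.0011, -0.0012, 4e-05, 0, 0, 0], [0.0011, -0.0012, 4e-05, 0, 0, 0]] end -44.00000000000001
[[0.0012, -0.0011, 4e-05, 0, 0, 0], [0.0012, -0.0011, 4e-05, 0, 0, 0], [0.0012, -0.0011, 4e-05, 0, 0, 0]] end -51.00000000000001
```

>>> move_arm(
  rows=[
    [[0.0006,0.0085,0.0002,0,0,0],[-0.0012,0.0084,0.0002,0,0,0],[-0.003,0.008,0.0002,0,0,0],[-0.0046,0.0072,0.0002,0,0,0],[-0.006,0.006,0.0002,0,0,0]],
  ],
)

```text
clock: 24.85
tool_pos: [0.6008, -0.1078, 0.127]
tcp_rot: [-0.001, -0.0, 1.0, -0.0]
force: [-4.9, -1.3, 5.9]
finger_gap: 0.0123
```

```bash
python3 st.py .6244 -.1391 129
```

```text
24.9 [ 0.6015 -0.1071  0.1269] F [-4.4 -1.   5.8] resist 4.01 radial 1.98 ang 125.6 r 0.0393
```

>>> move_arm(
  rows=[
    [[-0.0071,0.0046,0.0002,0,0,0],[-0.008,0.003,0.0002,0,0,0],[-0.0084,0.0013,0.0002,0,0,0],[-0.0085,-0.0005,0.0002,0,0,0],[-0.0082,-0.0023,0.0002,0,0,0]],
  ],
)

```text
clock: 25.52
tool_pos: [0.6412, -0.1008, 0.1258]
tcp_rot: [-0.001, -0.001, 1.0, 0.001]
force: [-4.9, 1.7, 5.1]
finger_gap: 0.0125
```

```bash
python3 st.py .6244 -.1391 68
```

```text
25.575 [ 0.6419 -0.1011  0.1258] F [-3.8  1.8  6.2] resist 4.21 radial 0.2 ang 65.2 r 0.0418
```

>>> move_arm(
  rows=[
    [[-0.0015,-0.0006,0,0,0,0],[-0.0015,-0.0007,0,0,0,0],[-0.0014,-0.0008,0,0,0,0],[0,0,0,0,0,0],[0,0,0,0,0,0]],
  ],
)

```text
clock: 26.2
tool_pos: [0.6457, -0.103, 0.1258]
tcp_rot: [-0.0, -0.001, 1.0, 0.001]
force: [-1.9, 1.4, 6.1]
finger_gap: 0.0128
```

```bash
python3 st.py .6244 -.1391 61
```

```text
26.25 [ 0.6457 -0.103   0.1258] F [-1.9  1.6  5.3] resist 2.42 radial 0.52 ang 59.5 r 0.0419
```

Free still; on.

>>> move_arm(
  rows=[
    [[-0.0014,-0.0008,0,0,0,0],[-0.0014,-0.0009,0,0,0,0],[-0.0013,-0.0009,0,0,0,0],[0,0,0,0,0,0],[0,0,0,0,0,0]],
  ],
)

```text
clock: 26.88
tool_pos: [0.65, -0.1058, 0.1257]
tcp_rot: [0.0, -0.001, 1.0, 0.0]
force: [-1.9, 2.8, 5.4]
finger_gap: 0.0124
```

>>> move_arm(
  rows=[
    [[-0.0013,-0.001,0,0,0,0],[-0.0013,-0.001,0,0,0,0],[-0.0012,-0.0011,0,0,0,0],[0,0,0,0,0,0],[0,0,0,0,0,0]],
  ],
)

```text
clock: 27.5
tool_pos: [0.6539, -0.1091, 0.1256]
tcp_rot: [0.0, -0.001, 1.0, 0.0]
force: [-1.2, 4.1, 5.1]
finger_gap: 0.0123
```

>>> move_arm(
  rows=[
    [[-0.0012,-0.0011,0,0,0,0],[-0.0011,-0.0012,0,0,0,0],[-0.0011,-0.0012,0,0,0,0],[0,0,0,0,0,0],[0,0,0,0,0,0]],
  ],
)

```text
clock: 28.12
tool_pos: [0.6573, -0.1129, 0.1256]
tcp_rot: [0.0, -0.0, 1.0, 0.0]
force: [1.6, 4.9, 5.1]
finger_gap: 0.0123
```

>>> move_arm(
  rows=[
    [[-0.0013,-0.0011,0,0,0,0],[-0.001,-0.0013,0,0,0,0],[-0.0009,-0.0013,0,0,0,0],[0,0,0,0,0,0],[0,0,0,0,0,0]],
  ],
)

```text
clock: 28.75
tool_pos: [0.6599, -0.1158, 0.1254]
tcp_rot: [-0.001, -0.001, 1.0, 0.001]
force: [-2.3, 7.1, 6.2]
finger_gap: 0.0125
```

>>> move_arm(
  rows=[
    [[-0.0005,-0.0009,0,0,0,0],[0,0,0,0,0,0],[0,0,0,0,0,0],[0,0,0,0,0,0],[0,0,0,0,0,0]],
  ],
)

```text
clock: 29.38
tool_pos: [0.6603, -0.1164, 0.1253]
tcp_rot: [-0.001, -0.001, 1.0, 0.001]
force: [-2.9, 9.1, 7.0]
finger_gap: 0.0127
```

```bash
python3 st.py .6244 -.1391 32
```

```text
29.425 [ 0.6603 -0.1165  0.1253] F [-3.   9.   6.5] resist 9.27 radial 2.2 ang 32.2 r 0.0425
```

>>> move_arm(
  rows=[
    [[0,0,0,0,0,0],[0,0,0,0,0,0],[0,0,-0.01,0,0,0],[0,0,-0.02,0,0,0],[0,0,-0.022,0,0,0]],
  ],
  fingers=0.035,
)

```text
clock: 30.05
tool_pos: [0.661, -0.1179, 0.1796]
tcp_rot: [0.001, -0.0, 1.0, -0.0]
force: [-0.7, -0.0, 0.5]
finger_gap: 0.0351
```

>>> move_arm(
  rows=[
    [[0.0425,0.023,0,0,0,0],[0.0425,0.023,0,0,0,0],[0.0425,0.023,0,0,0,0],[0.0425,0.023,0,0,0,0],[0.0425,0.023,0,0,0,0]],
  ],
)

```text
clock: 30.68
tool_pos: [0.4473, -0.0023, 0.1793]
tcp_rot: [0.001, -0.0, 1.0, -0.0]
force: [0.1, 0.7, 0.5]
finger_gap: 0.0352
```

```bash
python3 - <<'E'
from h import *
im=get_image("wrist"); cv2.imwrite("pics/w9.png",im[:,:,::-1]); s=get_state()
print(s["tool_pos"].round(4),s["force"].round(2))
E
```

```text
[ 4.433e-01 -2.000e-04  1.782e-01] [2.41 1.84 0.63]
```

View pics/w9.png

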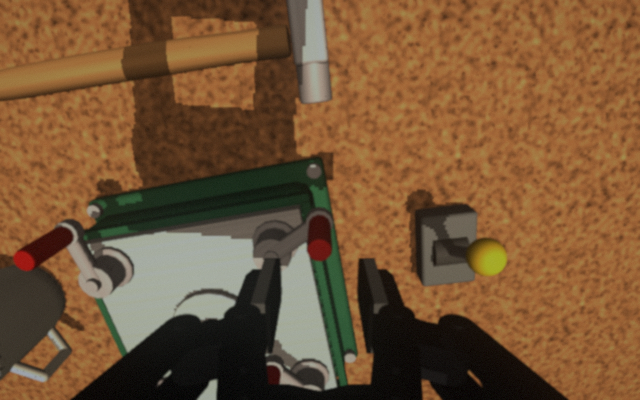

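>>> move_arm(
  rows=[
    [[0,0,0.005,0,0,0],[0,0,0.005,0,0,0],[0,0,0.005,0,0,0],[0,0,0,0,0,0],[0,0,0,0,0,0]],
  ],
)

```text
clock: 31.35
tool_pos: [0.4484, -0.0029, 0.1624]
tcp_rot: [-0.0, -0.0, 1.0, 0.0]
force: [0.0, -0.3, -0.2]
finger_gap: 0.0351
```

>>> move_arm(
  rows=[
    [[-0.001,0.001,0.012,0,0,0],[0,0,0.012,0,0,0],[0,0,0.0115,0,0,0],[0,0,0,0,0,0],[0,0,0,0,0,0]],
  ],
)

```text
clock: 31.98
tool_pos: [0.4494, -0.0018, 0.1273]
tcp_rot: [0.0, -0.0, 1.0, 0.0]
force: [-0.1, -0.5, 0.4]
finger_gap: 0.0348
```

>>> move_arm(
  rows=[
    [[0,0,0,0,0,0],[0,0,0,0,0,0],[0,0,0,0,0,0],[0,0,0,0,0,0],[0,0,0,0,0,0]],
  ],
  fingers=0.0,
)

```text
clock: 32.6
tool_pos: [0.4495, -0.0018, 0.1274]
tcp_rot: [0.0, -0.0, 1.0, -0.0]
force: [0.3, -0.2, 4.2]
finger_gap: 0.0131
```

```bash
python3 - <<'E'
from h import *
im=get_image("wrist"); cv2.imwrite("pics/w10.png",im[:,:,::-1]); s=get_state()
print(s["tool_pos"].round(4),s["force"].round(2),np.degrees(np.arcsin((s["tool_pos"][1]+.0339)/.04)))
E
python3 -c "
from sw import *
rows(127,[12.2]*5);rows(66,[12.2]*5)
for k in range(5,-112,-7):rows(k,[7/3]*3)"|sed 's/np.float64(\([-0-9.]*\))/\1/g'
```

```text
[ 0.4495 -0.0018  0.1274] [-0.08 -0.89  4.1 ] 53.41894682476801
[[-0.0073, 0.0044, 0.0002, 0, 0, 0], [-0.0081, 0.0027, 0.0002, 0, 0, 0], [-0.0084, 0.001, 0.0002, 0, 0, 0], [-0.0085, -0.0008, 0.0002, 0, 0, 0], [-0.0081, -0.0026, 0.0002, 0, 0, 0]] end 65.99999999999999
[[-0.0074, -0.0043, 0.0002, 0, 0, 0], [-0.0063, -0.0057, 0.0002, 0, 0, 0], [-0.0049, -0.0069, 0.0002, 0, 0, 0], [-0.0034, -0.0078, 0.0002, 0, 0, 0], [-0.0016, -0.0083, 0.0002, 0, 0, 0]] end 4.9999999999999964
[[-0.0001, -0.0016, 4e-05, 0, 0, 0], [0.0, -0.0016, 4e-05, 0, 0, 0], [0.0, -0.0016, 4e-05, 0, 0, 0]] end -2.0000000000000004
[[0.0001, -0.0016, 4e-05, 0, 0, 0], [0.0002, -0.0016, 4e-05, 0, 0, 0], [0.0002, -0.0016, 4e-05, 0, 0, 0]] end -9.000000000000002
[[0.0003, -0.0016, 4e-05, 0, 0, 0], [0.0004, -0.0016, 4e-05, 0, 0, 0], [0.0004, -0.0016, 4e-05, 0, 0, 0]] end -16.0
[[0.0005, -0.0016, 4e-05, 0, 0, 0], [0.0005, -0.0015, 4e-05, 0, 0, 0], [0.0006, -0.0015, 4e-05, 0, 0, 0]] end -22.999999999999996
[[0.0007, -0.0015, 4e-05, 0, 0, 0], [0.0007, -0.0015, 4e-05, 0, 0, 0], [0.0008, -0.0014, 4e-05, 0, 0, 0]] end -29.999999999
[... 826 characters left out ...]
0, 0, 0], [0.0016, -0.0003, 4e-05, 0, 0, 0]] end -78.99999999999999
[[0.0016, -0.0003, 4e-05, 0, 0, 0], [0.0016, -0.0002, 4e-05, 0, 0, 0], [0.0016, -0.0001, 4e-05, 0, 0, 0]] end -85.99999999999999
[[0.0016, -0.0001, 4e-05, 0, 0, 0], [0.0016, 0.0, 4e-05, 0, 0, 0], [0.0016, 0.0001, 4e-05, 0, 0, 0]] end -92.99999999999999
[[0.0016, 0.0001, 4e-05, 0, 0, 0], [0.0016, 0.0002, 4e-05, 0, 0, 0], [0.0016, 0.0003, 4e-05, 0, 0, 0]] end -99.99999999999999
[[0.0016, 0.0003, 4e-05, 0, 0, 0], [0.0016, 0.0004, 4e-05, 0, 0, 0], [0.0016, 0.0004, 4e-05, 0, 0, 0]] end -106.99999999999999
[[0.0015, 0.0005, 4e-05, 0, 0, 0], [0.0015, 0.0006, 4e-05, 0, 0, 0], [0.0015, 0.0006, 4e-05, 0, 0, 0]] end -113.99999999999999
```

View pics/w10.png

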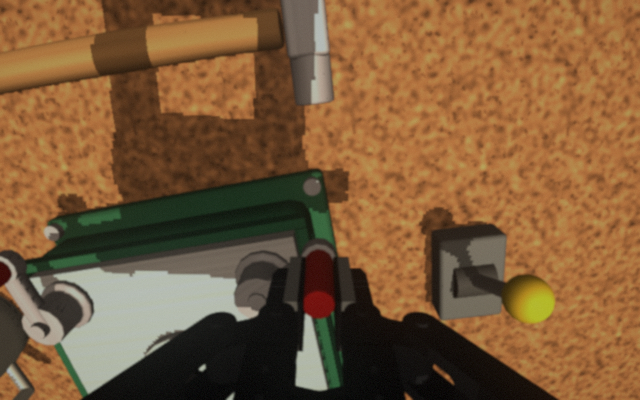

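>>> move_arm(
  rows=[
    [[-0.0073,0.0044,0.0002,0,0,0],[-0.0081,0.0027,0.0002,0,0,0],[-0.0084,0.001,0.0002,0,0,0],[-0.0085,-0.0008,0.0002,0,0,0],[-0.0081,-0.0026,0.0002,0,0,0]],
  ],
)

```text
clock: 33.28
tool_pos: [0.4894, 0.0034, 0.1262]
tcp_rot: [-0.001, -0.001, 1.0, 0.0]
force: [-5.4, -0.3, 6.3]
finger_gap: 0.0125
```

```bash
python3 st.py .4736 -.0339 66
```

```text
33.325 [0.49   0.0031 0.1262] F [-4.5 -0.3  6.2] resist 3.97 radial -2.07 ang 66.0 r 0.0405
```

>>> move_arm(
  rows=[
    [[-0.0074,-0.0043,0.0002,0,0,0],[-0.0063,-0.0057,0.0002,0,0,0],[-0.0049,-0.0069,0.0002,0,0,0],[-0.0034,-0.0078,0.0002,0,0,0],[-0.0016,-0.0083,0.0002,0,0,0]],
  ],
)

```text
clock: 33.95
tool_pos: [0.5137, -0.0289, 0.1255]
tcp_rot: [0.0, -0.001, 1.0, 0.001]
force: [0.1, 4.3, 4.9]
finger_gap: 0.0127
```

```bash
python3 st.py .4736 -.0339 5
```

```text
34.0 [ 0.5138 -0.0298  0.1255] F [0.  3.3 5.2] resist 3.28 radial 0.29 ang 5.8 r 0.0404
```

>>> move_arm(
  rows=[
    [[-0.0001,-0.0016,0,0,0,0],[0,-0.0016,0,0,0,0],[0,-0.0016,0,0,0,0],[0,0,0,0,0,0],[0,0,0,0,0,0]],
  ],
)

```text
clock: 34.62
tool_pos: [0.5138, -0.0343, 0.1255]
tcp_rot: [0.001, -0.001, 1.0, 0.001]
force: [2.5, 2.9, 5.9]
finger_gap: 0.0121
```

>>> move_arm(
  rows=[
    [[0.0001,-0.0016,0,0,0,0],[0.0002,-0.0016,0,0,0,0],[0.0002,-0.0016,0,0,0,0],[0,0,0,0,0,0],[0,0,0,0,0,0]],
  ],
)

```text
clock: 35.25
tool_pos: [0.5134, -0.0395, 0.1254]
tcp_rot: [0.001, -0.0, 1.0, 0.0]
force: [3.1, 3.3, 5.4]
finger_gap: 0.0123
```

>>> move_arm(
  rows=[
    [[0.0002,-0.0016,0,0,0,0],[0.0003,-0.0016,0,0,0,0],[0.0004,-0.0016,0,0,0,0],[0,0,0,0,0,0],[0,0,0,0,0,0]],
  ],
)

```text
clock: 35.88
tool_pos: [0.5123, -0.0444, 0.1253]
tcp_rot: [0.001, -0.0, 1.0, -0.0]
force: [3.5, 2.4, 4.8]
finger_gap: 0.0125
```

>>> move_arm(
  rows=[
    [[0.0004,-0.0016,0,0,0,0],[0.0005,-0.0015,0,0,0,0],[0.0006,-0.0015,0,0,0,0],[0,0,0,0,0,0],[0,0,0,0,0,0]],
  ],
)

```text
clock: 36.5
tool_pos: [0.5107, -0.0492, 0.1252]
tcp_rot: [0.0, -0.0, 1.0, -0.0]
force: [3.1, 1.8, 5.8]
finger_gap: 0.0125
```

>>> move_arm(
  rows=[
    [[0.0007,-0.0015,0,0,0,0],[0.0007,-0.0015,0,0,0,0],[0.0008,-0.0014,0,0,0,0],[0,0,0,0,0,0],[0,0,0,0,0,0]],
  ],
)

```text
clock: 37.12
tool_pos: [0.5087, -0.0532, 0.1253]
tcp_rot: [0.001, -0.0, 1.0, 0.0]
force: [5.3, 3.1, 5.1]
finger_gap: 0.0123
```

>>> move_arm(
  rows=[
    [[0.0006,-0.0011,0,0,0,0],[0.0007,-0.001,0,0,0,0],[0,0,0,0,0,0],[0,0,0,0,0,0],[0,0,0,0,0,0]],
  ],
)

```text
clock: 37.75
tool_pos: [0.5077, -0.0548, 0.1253]
tcp_rot: [0.001, -0.001, 1.0, 0.001]
force: [6.4, 5.3, 4.4]
finger_gap: 0.0123
```

```bash
python3 st.py .4736 -.0339 -33
```

```text
37.8 [ 0.5077 -0.0548  0.1253] F [7.  5.1 4. ] resist 8.12 radial 3.1 ang -31.5 r 0.04
```

>>> move_arm(
  rows=[
    [[0.0005,-0.0008,0,0,0,0],[0,0,0,0,0,0],[0,0,0,0,0,0],[0,0,0,0,0,0],[0,0,0,0,0,0]],
  ],
)

```text
clock: 38.42
tool_pos: [0.5073, -0.0554, 0.1253]
tcp_rot: [0.001, -0.001, 1.0, 0.001]
force: [8.3, 5.4, 4.8]
finger_gap: 0.0122
```

```bash
python3 st.py .4736 -.0339 -34
```

```text
38.475 [ 0.5073 -0.0554  0.1253] F [7.8 5.8 4.2] resist 9.19 radial 3.22 ang -32.6 r 0.04
```

>>> move_arm(
  rows=[
    [[0,0,0,0,0,0],[0,0,0,0,0,0],[0,0,-0.01,0,0,0],[0,0,-0.02,0,0,0],[0,0,-0.022,0,0,0]],
  ],
  fingers=0.035,
)

```text
clock: 39.1
tool_pos: [0.5061, -0.0565, 0.1777]
tcp_rot: [-0.001, -0.0, 1.0, -0.0]
force: [-0.4, 0.5, -0.3]
finger_gap: 0.035
```

```bash
python3 - <<'E'
from h import *
for n in("top","side"):
    im=get_image(n); cv2.imwrite(f"pics/{n}1.png",im[:,:,::-1]); 
    b,m=blobs(im,(0,170,60),(6,255,255)); print(n,[c for c,s in b]); b,m=blobs(im,(25,150,100),(35,255,255)); print("yel",b)
im=cv2.imread("pics/top1.png"); cv2.imwrite("pics/topz1.png",cv2.resize(im[110:310,240:500],None,fx=3,fy=3,interpolation=cv2.INTER_CUBIC))
print(get_state()["tool_pos"])
E
```

```text
top [array([373.2, 142.3])]
yel [(array([266.3, 233.4]), array([262, 229,  10,  10,  82], dtype=int32))]
side [array([333.4, 197.1]), array([383.6, 206.8]), array([308.5, 256.9])]
yel [(array([268.7, 181.1]), array([266, 179,   7,   5,  24], dtype=int32))]
[ 0.50748843 -0.05673346  0.1800142 ]
```

View pics/side1.png

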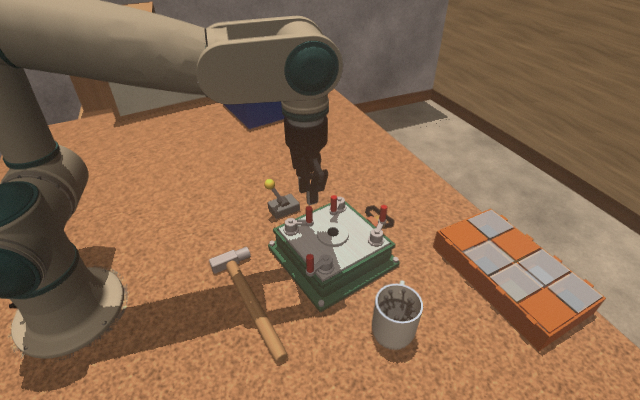

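>>> move_arm(
  rows=[
    [[0.0205,0.0425,0,0,0,0],[0.0205,0.0425,0,0,0,0],[0.0205,0.0425,0,0,0,0],[0.0205,0.0425,0,0,0,0],[0,0,0.01,0,0,0]],
  ],
  fingers=0.0,
)

```text
clock: 39.83
tool_pos: [0.4234, 0.1156, 0.1669]
tcp_rot: [0.0, -0.002, 1.0, 0.0]
force: [-0.5, 0.4, -0.4]
finger_gap: -0.0
```

```bash
python3 - <<'E'
from h import *
cm=camera_model("wrist");im=get_image("wrist"); cv2.imwrite("pics/w11.png",im[:,:,::-1]); s=get_state()
b,m=blobs(im,(25,150,60),(35,255,255),40); print(b)
print(s["tool_pos"].round(4),s["force"].round(2),cast("wrist",[x[0] for x in b],0.092,cm))
E
```

```text
[]Traceback (most recent call last):
  File "<stdin>", line 4, in <module>
  File "h.py", line 6, in cast
    c=cm or camera_model(n); p=cv2.undistortPoints(np.array(uv,float).reshape(-1,1,2),c["camera_matrix"],c["dist"]).reshape(-1,2)
                               ~~~~~~~~~~~~~~~~~~~^^^^^^^^^^^^^^^^^^^^^^^^^^^^^^^^^^^^^^^^^^^^^^^^^^^^^^^^^^^^^^^^^
cv2.error: OpenCV(4.12.0) /io/opencv/modules/calib3d/src/undistort.dispatch.cpp:347: error: (-215:Assertion failed) CV_IS_MAT(_src) && CV_IS_MAT(_dst) && (_src->rows == 1 || _src->cols == 1) && (_dst->rows == 1 || _dst->cols == 1) && _src->cols + _src->rows - 1 == _dst->rows + _dst->cols - 1 && (CV_MAT_TYPE(_src->type) == CV_32FC2 || CV_MAT_TYPE(_src->type) == CV_64FC2) && (CV_MAT_TYPE(_dst->type) == CV_32FC2 || CV_MAT_TYPE(_dst->type) == CV_64FC2) in function 'cvUndistortPointsInternal'
```

View pics/w11.png

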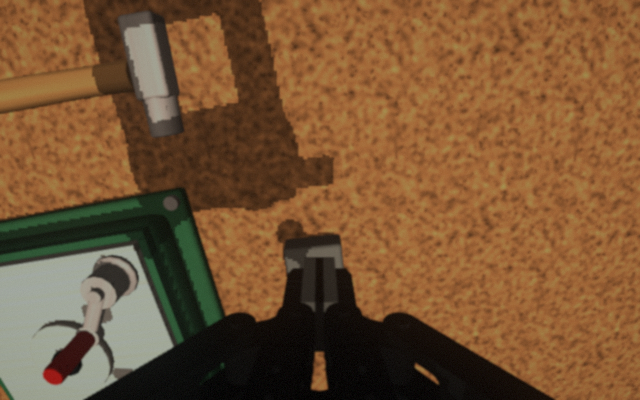

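View pics/topz1.png

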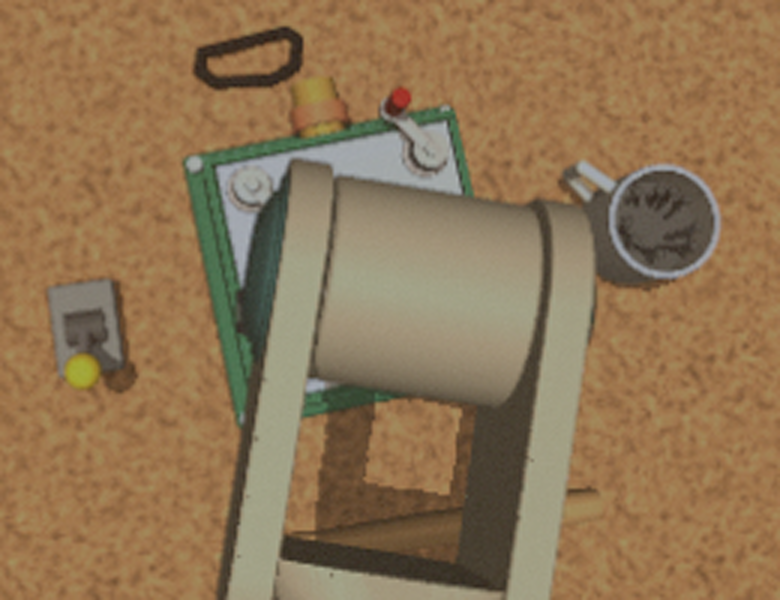

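>>> move_arm(
  rows=[
    [[0,0,0.021,0,0,0],[0,0,0.021,0,0,0],[0,0,0.021,0,0,0],[0,0,0,0,0,0],[0,0,0,0,0,0]],
  ],
)

```text
clock: 40.5
tool_pos: [0.4248, 0.1131, 0.1046]
tcp_rot: [0.0, 0.0, 1.0, -0.0]
force: [-0.2, 0.0, 0.7]
finger_gap: 0.0
```

```bash
python3 - <<'E'
from h import *
im=get_image("side"); cv2.imwrite("pics/s2.png",cv2.resize(im[130:290,190:390,::-1],None,fx=3,fy=3))
s=get_state(); print(s["tool_pos"].round(4),s["force"].round(2))
E
```

```text
[0.425  0.1133 0.1049] [ 0.01  0.91 -0.21]
```

View pics/s2.png

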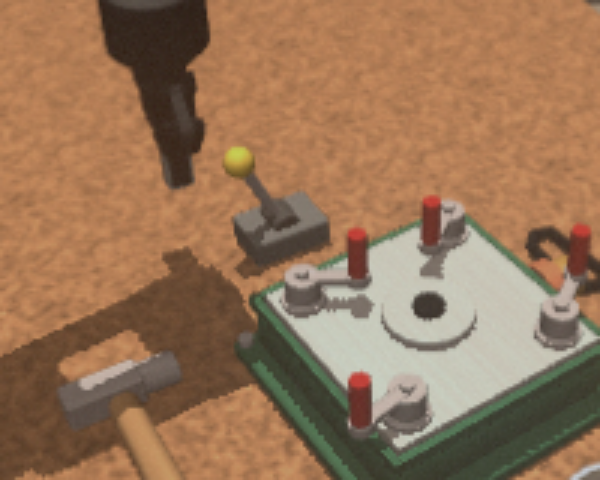

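>>> move_arm(
  rows=[
    [[-0.016,0,0,0,0,0],[-0.016,0,0,0,0,0],[-0.016,0,0,0,0,0],[-0.016,0,0,0,0,0],[-0.016,0,0,0,0,0]],
  ],
)

```text
clock: 41.18
tool_pos: [0.5052, 0.1138, 0.105]
tcp_rot: [0.001, -0.0, 1.0, 0.0]
force: [-0.8, 0.4, -0.2]
finger_gap: 0.0002
```

```bash
python3 - <<'E'
from h import *
im=get_image("side"); cv2.imwrite("pics/s3.png",cv2.resize(im[130:290,190:390,::-1],None,fx=3,fy=3))
s=get_state(); print(s["tool_pos"].round(4),s["force"].round(2))
E
```

```text
[0.5065 0.1136 0.1051] [-0.87 -0.08  0.19]
```

View pics/s3.png

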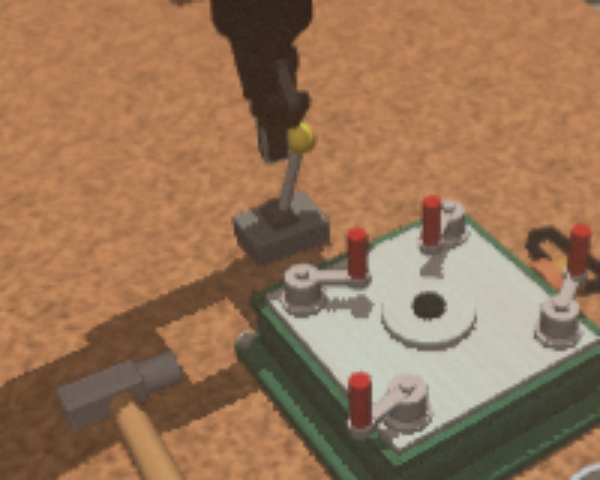

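>>> move_arm(
  rows=[
    [[-0.004,0.0003,0,0,0,0],[-0.003,0.0003,0,0,0,0],[-0.003,0,0,0,0,0],[-0.003,0,0,0,0,0],[-0.002,0,0,0,0,0]],
  ],
)

```text
clock: 41.85
tool_pos: [0.5194, 0.1144, 0.104]
tcp_rot: [-0.0, -0.0, 1.0, 0.0]
force: [-0.9, 0.7, -0.6]
finger_gap: 0.0003
```

>>> move_arm(
  rows=[
    [[-0.001,0,0,0,0,0],[-0.001,0,0,0,0,0],[-0.001,0,0,0,0,0],[0,0,0,0,0,0],[0,0,0,0,0,0]],
  ],
)

```text
clock: 42.48
tool_pos: [0.5205, 0.1144, 0.1037]
tcp_rot: [-0.003, -0.001, 1.0, -0.0]
force: [-12.1, -0.1, 4.2]
finger_gap: 0.0002
```

```bash
python3 - <<'E'
from h import *
im=get_image("side"); cv2.imwrite("pics/s4.png",cv2.resize(im[130:290,190:390,::-1],None,fx=3,fy=3))
s=get_state(); print(s["tool_pos"].round(4),s["force"].round(2))
E
```

```text
[0.5205 0.1144 0.1037] [-12.48  -0.35   4.65]
```

View pics/s4.png

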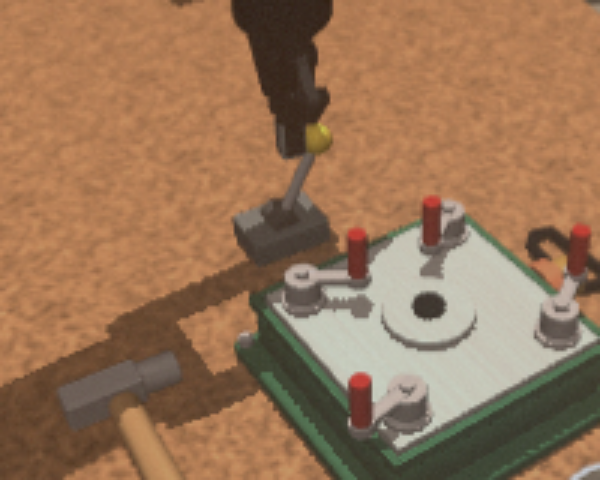

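>>> move_arm(
  rows=[
    [[0.015,0,0,0,0,0],[0.02,0,0,0,0,0],[0.02,0,-0.02,0,0,0],[0.03,0,-0.05,0,0,0],[0.03,0,-0.05,0,0,0]],
  ],
)

```text
clock: 43.15
tool_pos: [0.4065, 0.1141, 0.2255]
tcp_rot: [0.0, -0.0, 1.0, 0.0]
force: [1.5, 0.6, 0.3]
finger_gap: -0.0002
```

>>> move_arm(
  rows=[
    [[0.02,0.05,0,0,0,0],[0.02,0.05,0,0,0,0],[0,0.05,0,0,0,0],[0,0.04,0,0,0,0],[0,0,0,0,0,0]],
  ],
)

```text
clock: 43.78
tool_pos: [0.3669, 0.3061, 0.224]
tcp_rot: [0.0, -0.002, 1.0, 0.0]
force: [-0.3, -0.2, -1.0]
finger_gap: 0.0003
```

```bash
python3 - <<'E'
from h import *
pt={}
for n in("top","side"):
    im=get_image(n); cv2.imwrite(f"pics/{n}2.png",im[:,:,::-1]); 
    b,m=blobs(im,(0,170,60),(6,255,255)); print(n,[c.tolist() for c,s in b]); pt[n]=[c for c,s in b]
    b,m=blobs(im,(25,150,100),(35,255,255)); print("yel",[c for c,s in b]);
    if n=="top": print("ball",cast("top",[b[0][0]],0.092))
print("posts",cast("top",pt["top"],0.128).round(4).tolist())
im=cv2.imread("pics/top2.png"); cv2.imwrite("pics/topz2.png",cv2.resize(im[110:310,240:500],None,fx=3,fy=3,interpolation=cv2.INTER_CUBIC))
im=cv2.imread("pics/side2.png"); cv2.imwrite("pics/sidez2.png",cv2.resize(im[165:310,250:410],None,fx=4,fy=4,interpolation=cv2.INTER_CUBIC))
s=get_state();print(s["clock"],s["tool_pos"])
E
```

```text
top [[372.8, 142.5], [408.5, 237.2]]
yel [array([262.1, 199.6])]
ball [[0.54371113 0.12004464 0.092     ]]
side [[333.5, 197.0], [383.3, 206.6], [308.4, 207.6], [309.6, 256.7]]
yel [array([294.6, 173.4])]
posts [[0.6533, -0.1104, 0.128], [0.4587, -0.1762, 0.128]]
43.875 [0.36723503 0.30411767 0.2240867 ]
```

View pics/topz2.png

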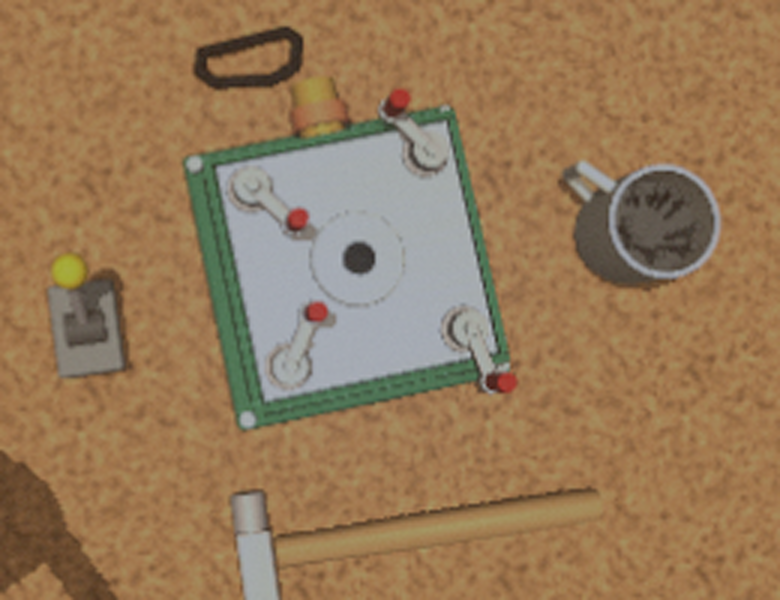

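View pics/sidez2.png

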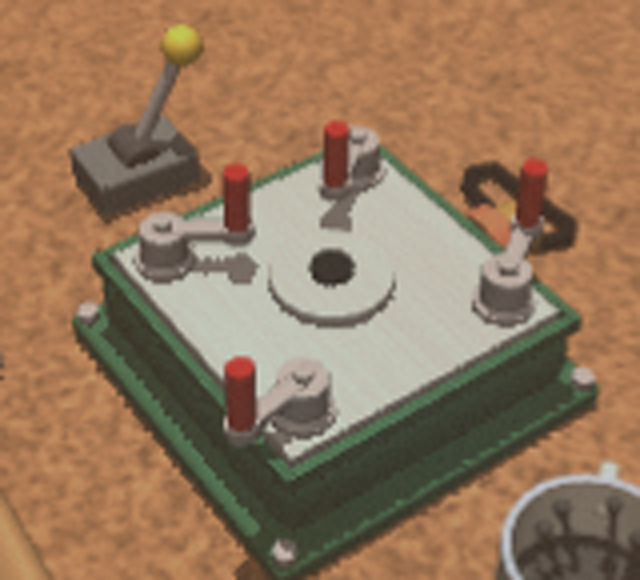

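```bash
python3 - <<'E'
from h import *
def tri(u,s):
    o1=np.array(camera_model("top")["xyz"]);d1=cast("top",[u],0)[0]-o1;d1/=np.linalg.norm(d1)
    o2=np.array(camera_model("side")["xyz"]);d2=cast("side",[s],0)[0]-o2;d2/=np.linalg.norm(d2)
    t=np.linalg.lstsq(np.c_[d1,-d2],o2-o1,rcond=None)[0];p,q=o1+d1*t[0],o2+d2*t[1];return (p+q)/2,np.linalg.norm(p-q)
for k in "02":
    c={}
    for n in("top","side"):
        im=cv2.cvtColor(cv2.imread(f"pics/{n}{k}.png"),cv2.COLOR_BGR2RGB)
        b,m=blobs(im,(24,130,60),(36,255,255),10); b=max(b,key=lambda x:x[1][4]); cnt=cv2.findContours(m,0,1)[0]; cc=max(cnt,key=cv2.contourArea); (x,y),r=cv2.minEnclosingCircle(cc); c[n]=(x,y); print(n,k,(x,y),r,b[0])
    print(tri(c["top"],c["side"]))
E
```

```text
top 0 (266.5, 233.5) 5.147915363311768 [266.5 233.5]
side 0 (269.0, 181.0) 3.1623775959014893 [268.8 180.9]
(array([0.47308886, 0.11092028, 0.10356534]), np.float64(0.00018541641009333436))
top 2 (262.1585388183594, 199.86585998535156) 5.2027506828308105 [262.3 199.8]
side 2 (294.5, 173.5) 2.9155757427215576 [294.4 173.2]
(array([0.54222153, 0.11925074, 0.10008899]), np.float64(0.0007040122316286679))
```

>>> move_arm(
  rows=[
    [[-0.035,-0.03,0,0,0,0],[-0.035,-0.03,0,0,0,0],[-0.035,-0.03,0,0,0,0],[0,0,0,0,0,0],[0,0,0,0,0,0]],
  ],
)

```text
clock: 44.5
tool_pos: [0.4721, 0.2136, 0.2242]
tcp_rot: [0.0, 0.0, 1.0, 0.0]
force: [0.1, 0.6, 0.0]
finger_gap: -0.0002
```

```bash
python3 - <<'E'
from h import *
cm=camera_model("wrist");im=get_image("wrist"); cv2.imwrite("pics/w12.png",im[:,:,::-1]); s=get_state()
b,m=blobs(im,(24,130,60),(36,255,255),40); print([x[0] for x in b])
print(s["clock"],s["tool_pos"].round(4)); c=[x[0] for x in b]
if c: print(cast("wrist",c,0.092,cm))
import pickle; pickle.dump(cm,open("cm12.pkl","wb"))
E
```

```text
[array([203.3, 282.3])]
44.55 [0.4718 0.2142 0.2243]
[[0.5487546  0.11695239 0.092     ]]
```

View pics/w12.png

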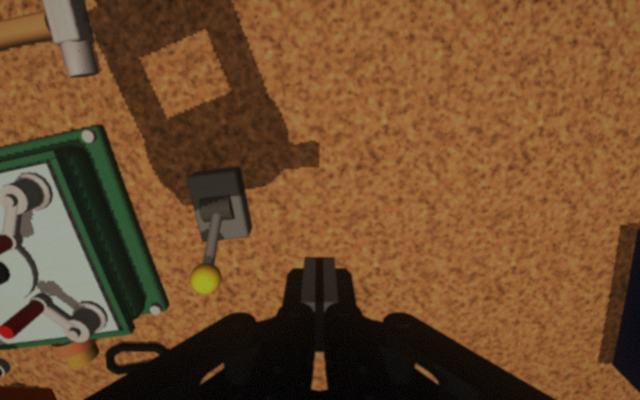

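```bash
python3 - <<'E'
from h import *
import pickle; cm=pickle.load(open("cm12.pkl","rb"))
im=cv2.imread("pics/w12.png"); cv2.imwrite("pics/w12z.png",cv2.resize(im[150:310,160:290],None,fx=3.7,fy=3.7,interpolation=cv2.INTER_CUBIC))
E
```

```text
(no output)
```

View pics/w12z.png

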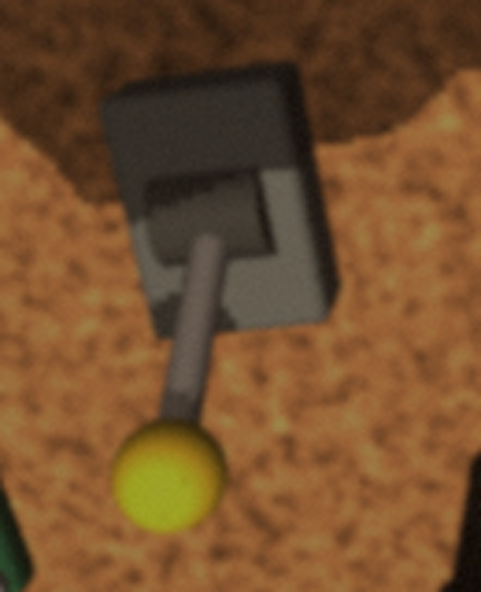

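```bash
python3 - <<'E'
from h import *
import pickle; cm=pickle.load(open("cm12.pkl","rb"))
z=lambda p:(np.array(p,float)+.5)/3.7+[160,150]-.5
C=cast("wrist",z([(103,103),(285,85),(330,318),(158,338)]),.025,cm);B=cast("wrist",z([(167,475)]),.092,cm)[0]
print(C.round(4),np.linalg.norm(np.diff(C,axis=0),axis=1)); m=C.mean(0); ax=(C[3]-C[0]+C[2]-C[1]);ax/=np.linalg.norm(ax)
d=(B-m)@ax; print(m,B,"along",d,"angle",np.arcsin(d/.08)+.5)
E
```

```text
[[0.4748 0.089  0.025 ]
 [0.4703 0.1369 0.025 ]
 [0.5356 0.1442 0.025 ]
 [0.5418 0.096  0.025 ]] [0.04818053 0.06577094 0.04855583]
[0.50561906 0.11653046 0.025     ] [0.54456644 0.11870282 0.092     ] along 0.03895543316191896 angle 1.0085862472922198
```

```bash
python3 -c "
from workcell import *
print(get_state()['force'].round(1)); job_done(); print('done')"
```

```text
[-0.5  0.5 -0.6]
the job is handed in; nothing more can be done
done
```

I swung all four nuts clockwise to snug in cross order (A, C, B, D), pushed the toggle to on, let go, and handed the job in at about 44.6 s of the 72 s allowed. No verdict is reported.

| Nut | Swing | Force at the post when I let go |
|---|---|---|
| A | about 226° | about 8.6 N |
| C | about 149° | about 9.2 N |
| B | about 158° | about 9.3 N |
| D | about 161° | about 9.2 N |

- **Nuts:** each was turned in one grip, in short steps, and let go within the 7 to 13 N window. No reading came near the 19 N crush limit.
- **Toggle:** it met a firm stop at about 12 N. The last wrist picture puts the ball 39 mm to the on side of the box's middle, or about 1.0 rad.
- **A disagreement:** the top camera showed the ball moving only 71 mm, where a full throw should be about 77 mm (about 0.92 rad). That is still past the 0.8 rad switching point.
- **Other things:** in the last overhead and side pictures the mug, hammer and carabiner looked unmoved and the cover looked level. I checked both by eye only and did not measure the height of the cover. The gripper was clear of everything at the end.

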